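# Pack the desiccator

### The job

Pack and close the white desiccator: stand the silica-gel canister in the bottom well, lay the perforated plate level on its ledge over it, stand both amber weighing bottles on the plate, one on each side of its knob and well inside its edge, and last put the clear lid on so that it sits centred and flat on the flange. Set each thing down rather than dropping it, keep the bottles upright, and leave everything else on the bench where it is.

Things in the scene. Friction and masses are not known exactly. Their poses are not given: they have to be found in the camera images.
- desiccator: Desiccator base, the place where everything goes: a fixed, open, round white plastic bowl, 180 mm across its flat top flange, 60 mm high. Origin: centre of its underside, on the bench; z up. From the top down: the flange top at z = 60 mm (inner radius 78 mm, outer 90 mm); a ledge at z = 50 mm (radius 60 to 78 mm) on which the plate lies; below it a straight round well of radius 60 mm with its floor at z = 6 mm.
- canister_mid (a point): Silica-gel canister: closed plain aluminium tin with small holes in its top, 44 mm across, 36 mm high, about 90 g, standing upright. The point is its centre, 18 mm above its underside; its z axis points up. It stands loosely in the well under the plate.
- plate_knob (a point): Perforated plate: white porcelain disc with many small holes, 140 mm across and 5 mm thick, lying flat, with an upright steel lifting knob at its centre, about 220 g. The knob's grip is 18 mm across, from 20 to 46 mm above the plate's underside, on a 12 mm stem. The point is the middle of the knob's grip, on the axis, 33 mm above the underside (28 mm above the top face); z up. It has 8 mm of play all round over the ledge.
- tall_bottle_mid (a point): Tall weighing bottle: amber glass cylinder with a small knob on its cap and a pale label band, 30 mm across, 60 mm high over all, straight-sided up to 48 mm, about 50 g, upright. The point is its centre, 30 mm above its underside; z up.
- low_bottle_mid (a point): Low weighing bottle: squat amber glass cylinder with a small knob on its cap and a pale label band, 42 mm across, 44 mm high over all, straight-sided up to 34 mm, about 60 g, upright. The point is its centre, 22 mm above its underside; z up. On the plate a bottle's centre about 36 mm from the knob's axis leaves room for the knob and for the lid; there is most room for fingers when they close across the line from knob to bottle.
- lid_knob (a point): Desiccator lid: clear bell with a flat flange, 180 mm across, standing on its open side on the bench, 113 mm high including the round grey knob on top, about 420 g. The knob is 29 mm across, from 88 to 110 mm above the flange's underside, and the bell's flat top is at 76 mm. The point is the middle of the knob, on the axis, 100 mm above the flange's underside; z up. Inside, the bell is 152 mm wide and at least 62 mm high. It is to stand on the base's flange.
- oil_bottle_mid (a point): Immersion-oil bottle, to be left alone: small white plastic dropper bottle with a thin pointed nozzle and black collar, 30 mm across, 78 mm high. The point is half-way up.
- timer_mid (a point): Lab timer, to be left alone: flat white plastic box 48 by 60 by 16 mm with a grey-green display and three buttons. The point is at its centre, 8 mm up.
- reagent_mid (a point): White reagent bottle with a green-grey label, to be left alone: 54 mm across, 115 mm high. The point is half-way up.
- slide_box_mid (a point): Grey slide box, to be left alone: 85 by 100 by 34 mm. The point is at its centre, 17 mm up.
Not all that is in view belongs to the job. What is meant by the part that bears canister_mid is not blue or purple, and is the smaller of those in its own colour.

How it is judged (in metres and radians):
On the way, in this order (a step that is already met when the one before it is completed fails the run):
1. the canister stands in the well of the base (horizontal distance between canister_mid and desiccator below 0.042 m and z of canister_mid in the frame of desiccator between 0.02 and 0.028 m and angle between canister_mid's own z axis and vertical below 0.12 rad), for 0.2 s.
2. the plate lies level on the ledge over the canister (all of step 1 and horizontal distance between plate_knob and desiccator below 0.012 m and z of plate_knob in the frame of desiccator between 0.08 and 0.086 m and angle between plate_knob's own z axis and vertical below 0.04 rad), for 0.2 s.
3. both weighing bottles stand on the plate, either side of its knob (all of step 2 and horizontal distance between each of tall_bottle_mid, low_bottle_mid and plate_knob below 0.052 m and z of tall_bottle_mid in the frame of plate_knob between -0.002 and 0.006 m and angle between each of tall_bottle_mid, low_bottle_mid's own z axis and vertical below 0.1 rad and z of low_bottle_mid in the frame of plate_knob between -0.01 and -0.002 m and horizontal distance between tall_bottle_mid and low_bottle_mid above 0.05 m), for 0.2 s.
4. the lid sits on the flange (all of step 3 and horizontal distance between lid_knob and desiccator below 0.012 m and z of lid_knob in the frame of desiccator between 0.157 and 0.164 m and angle between lid_knob's own z axis and vertical below 0.04 rad), for 0.2 s.
At the end, for the whole second after the job is handed in: Canister upright on the well floor; plate level on the ledge and lid flat on the flange, each within 12 mm of the base's axis and 0.04 rad of level; both bottles upright on the plate, centres within 52 mm of its knob's axis and at least 50 mm apart; all released and at rest (all of step 4 and linear speed of each of canister, plate, tall_bottle, low_bottle, lid below 0.02 m/s); the robot touches nothing.
It fails at once if a weighing bottle is tipped (more than 0.5 rad) (angle between any of tall_bottle_mid, low_bottle_mid's own z axis and vertical above 0.5 rad).
It fails at once if one of the five things is dropped or knocked (moves faster than 0.6 m/s out of the fingers, a fall of about 18 mm) ((linear speed of canister above 0.6 m/s and contact force between the fingers and canister below 0.05 N) or (linear speed of plate above 0.6 m/s and contact force between the fingers and plate below 0.05 N) or (linear speed of tall_bottle above 0.6 m/s and contact force between the fingers and tall_bottle below 0.05 N) or (linear speed of low_bottle above 0.6 m/s and contact force between the fingers and low_bottle below 0.05 N) or (linear speed of lid above 0.6 m/s and contact force between the fingers and lid below 0.05 N)).
It fails at once if the oil bottle, timer, reagent bottle or slide box is moved (more than 30 mm) (distance of any of oil_bottle_mid, timer_mid, reagent_mid, slide_box_mid from where it was at the start of the episode above 0.03 m).
It also fails if it takes over 125 s, if anything falls off the work surface, if the arm or the gripper's body presses on something with over 40 N, if the wrist force passes 120 N, or if a joint passes its speed limit or range.

### The arm

A 6-joint arm with a two-finger parallel gripper is mounted at the origin on the work surface. World frame = base frame: x ahead of the robot, y to its left, z up, the work surface at z = 0. Lengths are in m, angles in degrees, forces in N, time in s.
With the tool pointing down it reaches from about 0.25 to 0.725 m from the base axis. Payload 9.7 kg.
Tool frame: the origin (TCP) lies at the centre of the arm's flange, where the gripper is bolted on; the fingertips stand 173 mm ahead of it and the grasp point (between the pads) lies bot.grip_depth ahead of it (bot.grip_depth is the distance from the TCP to the grasp point, in m); z points along the fingers, y is the direction in which the jaws open and shut (so a half turn about z gives the same grasp; the last joint's range is limited). The gripper opens to 85 mm and grips with 20 to 120 N. Pads are 22 mm wide; open, the fingers measure 114 mm over their backs; the gripper's body (76 mm by 85 mm) begins 54 mm behind the grasp point. The pads swing forward as they close: fully open they stand 13 mm farther back than shut.
Start: joints at [76.604, 4.979, 10.078, 95.1, 0, 90], TCP at [0.127, 0.535, 0.405] pointing down, gripper open.
Joint ranges: [-179.16, 179.16], [-48.56, 103.87], [-65.8, 70.77], [-126.05, 130.52], [-82.76, 87.17], [-180, 180]. Speed limits (degrees/s): [127.2, 127.2, 147.25, 180, 180, 180].

### API

Orientations are given as [roll, pitch, yaw] about the fixed x, y, z axes, in that order (R = Rz(yaw) Ry(pitch) Rx(roll)).
In Python, from workcell import status, viewer, bot gives the robot as it stands. The module is installed in compiled form; this text tells all that it offers.
- The arm moves only by the tool move_arm, never from a script. Its argument "commands" is a list of rows, each an object with "claw": the gripper's target within -1 to 1 (fully open at 1, half-way at 0, shut at -1); "travel": the shift along the tool's x, y, z in cm, a list of three; "turn": the turn about the tool's z in degrees. A call has 1 to 5 rows; each row shifts and turns the commanded pose from where the row before left it, along the tool's axes as they then stand; what a row does not reach is not made up. A row lasts 1/12 s, in which the tool goes at most 41.7 mm and 7.16 degrees, less where a joint would pass 70% of its speed; a pose out of reach is approached as far as the arm can. A call is refused whole if a number of a shift passes 4.17 or a number of a turn 7.16, either way. A call with a gripper value outside its range is refused whole. The fingers move at their own pace and stop on an object; "squeeze" is the grip in N (left out, the last holds). Time passes only in rows, so rows that do not move let the fingers close. It gives the time, the measured TCP pose, the force and the opening at its end, in the units of the state.
- status.get_obs(): the state, without advancing time (a new reading comes with each control period).
- viewer.camera(name): name is "side" or "top"; returns the picture (400x640x3 uint8, blue, green, red); there is no depth.
- viewer.camera_params(name): a dict with "camera_matrix" (3x3 intrinsics, pixels), "xyz" and "rotation" of the camera in the world. Camera axes: x right, y up, looking along -z (the intrinsics and any distortion apply to the point x, -y, -z); pixel columns grow to the right and rows downward; lengths in m; the calibration is good to about 2 mm. A picture is of the moment at which its call begins. camera_params takes no time and is no camera call.
- bot.job_done(): hands the job in, once; it reports no verdict.
The state is a dict: "time": time; "q": joint angles; "qd": joint speeds; "joint_efforts": joint torques, N m; "ee_pos": TCP position; "tcp_rot": TCP orientation; "wrist_force": force on the tool from outside, world axes, zero at the start; "torque": the same for the moment, N m; "opening": finger opening in m.
Only numpy, scipy, OpenCV 4.12 (cv2) and the standard library are available. Lean on these libraries where they do the work, as an engineer would, in place of code of your own. Each camera call takes 0.05 s, during which the arm holds its last target.

## Working session

There is one attempt and no reset: what is moved stays moved. The work goes in short steps, Python scripts to look and compute and a tool call to move; the robot and the scene stay as the last step left them, time stands still between calls to the robot, and variables do not carry over. Pictures are saved under pics/ and viewed, and the job is handed in when it is done.

Besides the shell and the picture viewer there is one more tool, called after "Call:" as a command line: name --argument value ..., lists and objects as JSON in quotes. move_arm: Moves the arm, as the interface text tells. Its arguments: {"type":"object","properties":{"commands":{"type":"array"},"squeeze":{"type":"number"}},"required":["commands"]}

```bash
mkdir -p pics
python3 - <<'E'
from workcell import status, viewer, bot
import cv2
print(status.get_obs(), bot.grip_depth)
for n in("top","side"):
    cv2.imwrite(f"pics/{n}0.png",viewer.camera(n)); print(n,viewer.camera_params(n))
E
```

```text
{'time': 0.0, 'q': array([ 7.66060749e+01,  5.00899643e+00,  1.00344112e+01,  9.50998100e+01,
       -1.96471596e-03,  8.99999420e+01]), 'qd': array([-0.01294824, -0.05331342,  0.01169238, -0.02362016,  0.07085304,
        0.04307665]), 'joint_efforts': array([ 4.53139164e-04, -5.20392752e+01,  4.64799607e+01,  1.65140675e-02,
        9.27703627e-05, -1.26964178e-06]), 'ee_pos': array([0.12740626, 0.5350306 , 0.40400273]), 'tcp_rot': array([-1.79925605e+02,  1.96463900e-03,  1.66606135e+02]), 'wrist_force': array([ 0.98593068, -0.32489324,  0.8634821 ]), 'torque': array([0.06769821, 0.01604391, 0.03149277]), 'opening': 0.08520668194257354} 0.1547
top {'camera_matrix': array([[507.46632769,   0.        , 332.00359938],
       [  0.        , 507.46632769, 211.79049747],
       [  0.        ,   0.        ,   1.        ]]), 'xyz': array([ 0.43803862, -0.00481636,  1.59889156]), 'rotation': array([  6.24008751,  -0.40962816, -90.14630357])}
side {'camera_matrix': array([[399.29482941,   0.        , 316.7548327 ],
       [  0.        , 399.29482941, 198.96348949],
       [  0.        ,   0.        ,   1.        ]]), 'xyz': array([ 0.50660574, -0.84726076,  0.96831964]), 'rotation': array([44.07644922,  1.01155633, -9.15208769])}
```

View pics/top0.png

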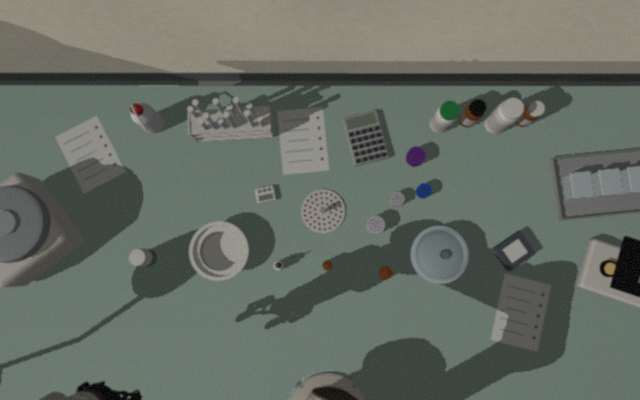

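View pics/side0.png

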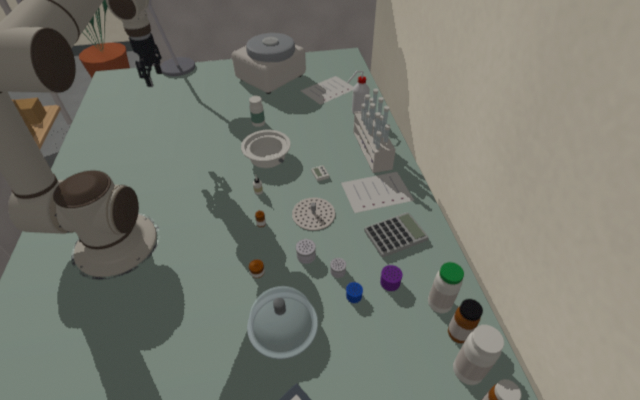

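```bash
cat > h.py <<'E'
from workcell import status, viewer, bot
import cv2, numpy as np
from scipy.spatial.transform import Rotation as R
from scipy.optimize import least_squares
P={n:viewer.camera_params(n) for n in("top","side")}
def rt(n):
    p=P[n]; return R.from_euler('xyz',p['rotation'],degrees=True).as_matrix()@np.diag([1,-1,-1]),p['xyz'],p['camera_matrix']
def proj(n,X):
    Rm,c,K=rt(n); q=(np.atleast_2d(X)-c)@Rm@K.T; return q[:,:2]/q[:,2:]
def ray(n,uv,z):
    Rm,c,K=rt(n); d=Rm@np.linalg.inv(K)@[uv[0],uv[1],1]; return c+d*(z-c[2])/d[2]
def crop(n,name,x,y,w,h,s,img=None):
    im=viewer.camera(n) if img is None else img
    cv2.imwrite(name,cv2.resize(im[y:y+h,x:x+w],None,fx=s,fy=s,interpolation=cv2.INTER_CUBIC))
def ring(r,z,c,n=60):
    a=np.linspace(0,2*np.pi,n); return np.c_[c[0]+r*np.cos(a),c[1]+r*np.sin(a),0*a+z]
E
python3 - <<'E'
from h import *
t=cv2.imread("pics/top0.png"); s=cv2.imread("pics/side0.png")
crop("top","pics/t1.png",180,140,300,150,2.6,t)
crop("side","pics/s1.png",220,120,200,140,4,s)
crop("side","pics/s2.png",220,220,200,140,4,s)
crop("top","pics/t2.png",350,170,110,75,7,t)
E
```

```text
(no output)
```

View pics/t1.png

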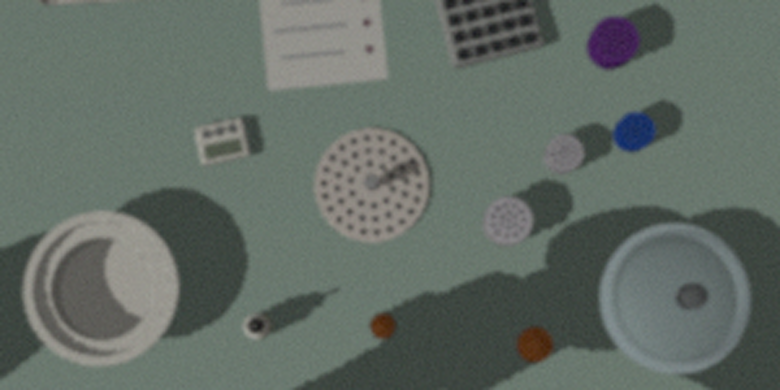

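View pics/t2.png

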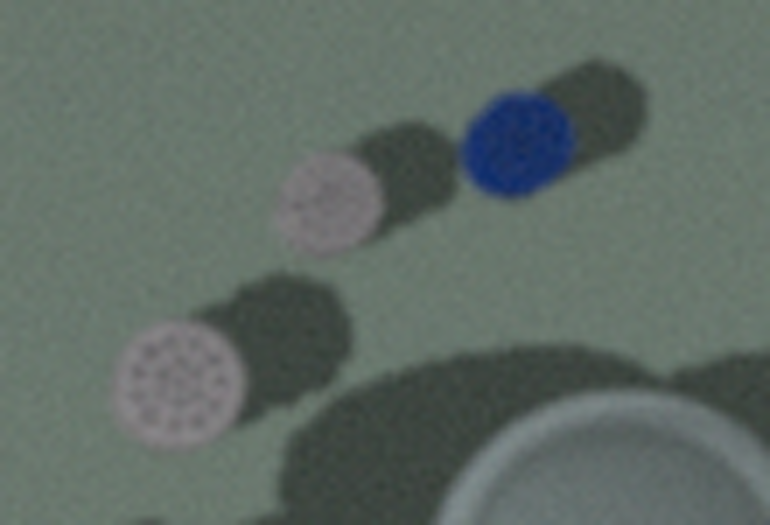

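View pics/s1.png

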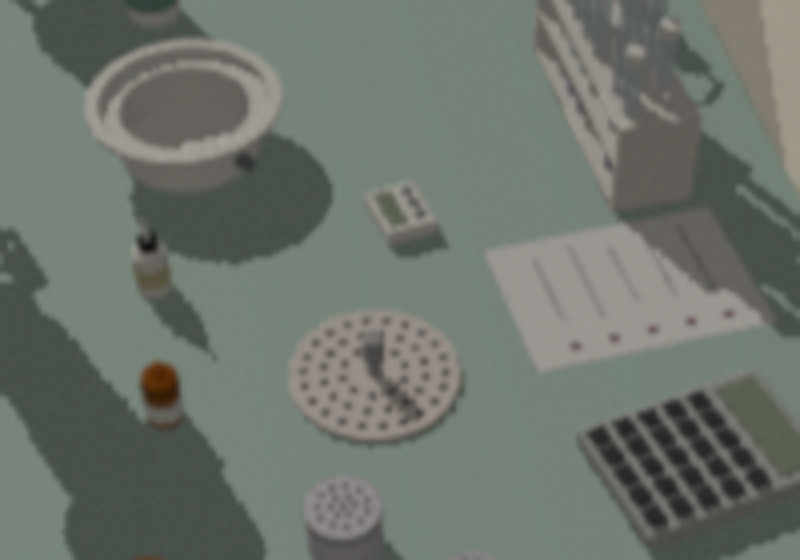

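View pics/s2.png

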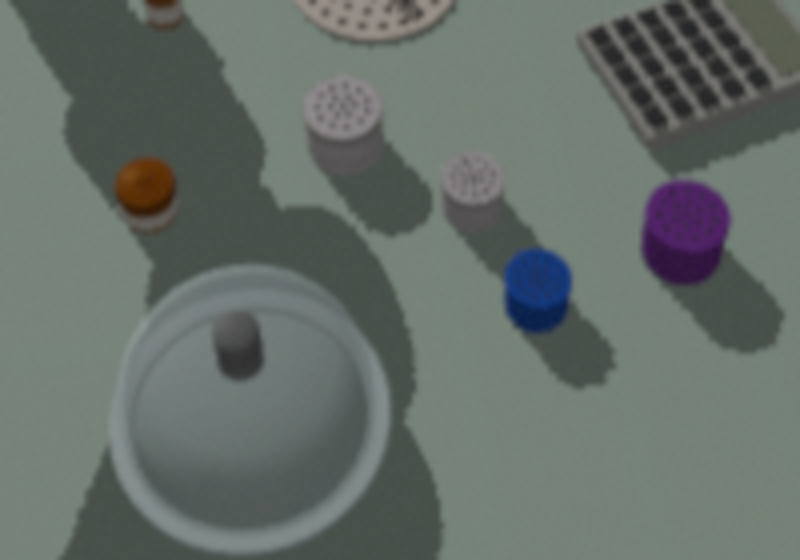

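The tins in the top view are silver large (375,225), silver small (397,199), blue (424,190) and purple (416,156). Blue and purple are excluded, and the smaller silver one at (397,199), side (338,266), is the canister. The enlarged crop t2 confirms it is clearly smaller than the other silver tin. Next I'll refine all positions with overlays.

```bash
cat > ov.py <<'E'
from h import *
# name: (top px, z of feature, rings(r,z))
O={'des':((218.8,250.8),.06,[(.09,.06),(.078,.06),(.06,.05)]),
'can':((397.1,199.1),.036,[(.022,.036),(.022,0)]),
'plate':((323.1,211.2),.005,[(.07,.005),(.009,.046)]),
'tall':((327.3,265.4),.05,[(.015,.048),(.015,0)]),
'low':((385.8,272.3),.036,[(.021,.034),(.021,0)]),
'lid':((439.6,254.6),.004,[(.09,0.004),(.0145,.11),(.0145,.088)]),}
E
cat > o1.py <<'E'
from ov import *
t=cv2.imread("pics/top0.png"); s=cv2.imread("pics/side0.png")
S=4
I={'top':cv2.resize(t,None,fx=S,fy=S,interpolation=cv2.INTER_CUBIC),'side':cv2.resize(s,None,fx=S,fy=S,interpolation=cv2.INTER_CUBIC)}
for k,(uv,z,rs) in O.items():
    c=ray('top',uv,z); print(k,c.round(4))
    for n in I:
        for r,zz in rs: cv2.polylines(I[n],[np.round((proj(n,ring(r,zz,c))+.5)*S-.5).astype(int)],True,(0,255,0),1)
def sv(n,nm,x,y,w,h): cv2.imwrite(nm,I[n][y*S:(y+h)*S,x*S:(x+w)*S])
sv('top','pics/ot1.png',180,170,170,130); sv('top','pics/ot2.png',310,170,170,130)
sv('side','pics/os1.png',230,120,120,140); sv('side','pics/os2.png',230,220,140,150)
E
python3 o1.py
```

```text
des [0.4884 0.326  0.06  ]
can [ 0.6482 -0.219   0.036 ]
plate [0.6142 0.0115 0.005 ]
tall [ 0.4437 -0.0016  0.05  ]
low [ 0.4223 -0.1806  0.036 ]
lid [ 0.4767 -0.3539  0.004 ]
```

View pics/ot1.png

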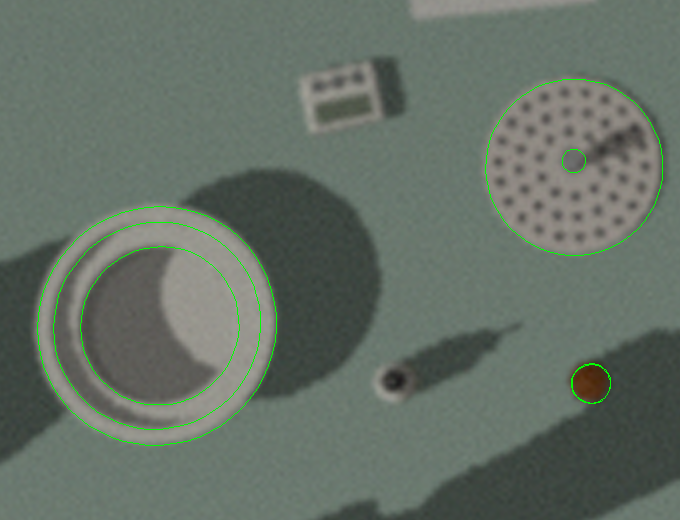

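View pics/ot2.png

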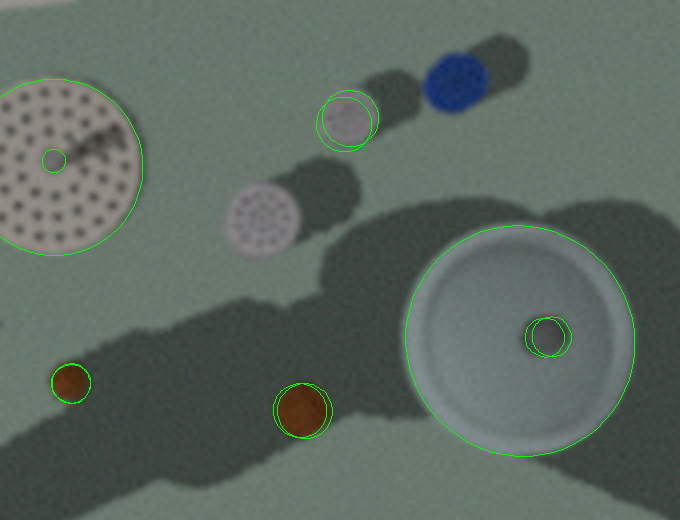

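View pics/os1.png

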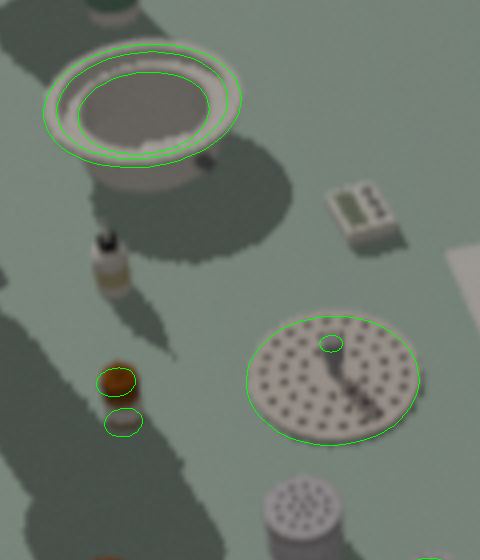

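View pics/os2.png

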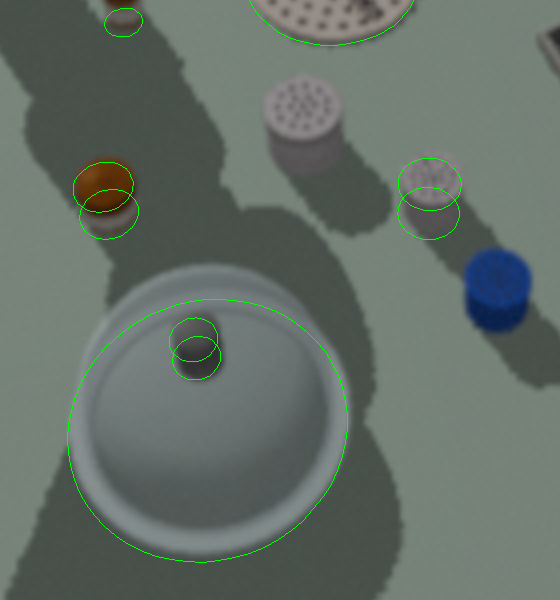

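Overlays agree to about 1 px in both views, and the lid is about 1 px off in the side view, so I'll use y = -0.352 for it. I'll keep the jaws along world X for the whole job (yaw 90), so the tool axes become x = +Y, y = +X, z = down. Turning first.

Call:
move_arm --commands '[{"claw": 0.6,"travel": [0,0,0],"turn": 7.1},{"claw": 0.6,"travel": [0,0,0],"turn": 7.1},{"claw": 0.6,"travel": [0,0,0],"turn": 7.1},{"claw": 0.6,"travel": [0,0,0],"turn": 7.1},{"claw": 0.6,"travel": [0,0,0],"turn": 7.1}]' --squeeze 30

```text
time: 0.52
ee_pos: [0.1274, 0.535, 0.4042]
tcp_rot: [-180.0, 0.0, 130.8]
wrist_force: [0.0, 0.4, 0.2]
opening: 0.0685
```

Call:
move_arm --commands '[{"claw": 0.6,"travel": [0,0,0],"turn": 7.1},{"claw": 0.6,"travel": [0,0,0],"turn": 7.1},{"claw": 0.6,"travel": [0,0,0],"turn": 7.1},{"claw": 0.6,"travel": [0,0,0],"turn": 7.1},{"claw": 0.6,"travel": [0,0,0],"turn": 7.1}]'

```text
time: 0.93
ee_pos: [0.1274, 0.535, 0.4042]
tcp_rot: [-180.0, 0.0, 95.3]
wrist_force: [-0.4, 0.8, -0.4]
opening: 0.0687
```

Call:
move_arm --commands '[{"claw": 0.6,"travel": [0,0,0],"turn": 5.6},{"claw": 0.6,"travel": [0,0,0],"turn": 0}]'

```text
time: 1.1
ee_pos: [0.1274, 0.535, 0.4043]
tcp_rot: [-180.0, 0.0, 89.8]
wrist_force: [-0.6, -0.2, 0.1]
opening: 0.0683
```

Call:
move_arm --commands '[{"claw": 0.6,"travel": [-3.14,2.17,0],"turn": 0},{"claw": 0.6,"travel": [-3.14,2.17,0],"turn": 0},{"claw": 0.6,"travel": [-3.14,2.17,0],"turn": 0},{"claw": 0.6,"travel": [-3.14,2.17,0],"turn": 0},{"claw": 0.6,"travel": [-3.14,2.17,0],"turn": 0}]'

```text
time: 1.52
ee_pos: [0.2364, 0.3765, 0.4044]
tcp_rot: [-180.0, 0.0, 90.3]
wrist_force: [0.8, 0.6, -0.0]
opening: 0.0683
```

Call:
move_arm --commands '[{"claw": 0.6,"travel": [-3.14,2.17,0],"turn": 0},{"claw": 0.6,"travel": [-3.14,2.17,0],"turn": 0},{"claw": 0.6,"travel": [-3.14,2.17,0],"turn": 0},{"claw": 0.6,"travel": [-3.14,2.17,0],"turn": 0},{"claw": 0.6,"travel": [-3.14,2.17,0],"turn": 0}]'

```text
time: 1.93
ee_pos: [0.3449, 0.2193, 0.4047]
tcp_rot: [180.0, -0.0, 90.2]
wrist_force: [1.1, 0.7, -0.1]
opening: 0.0683
```

Call:
move_arm --commands '[{"claw": 0.6,"travel": [-3.14,2.17,0],"turn": 0},{"claw": 0.6,"travel": [-3.14,2.17,0],"turn": 0},{"claw": 0.6,"travel": [-3.14,2.17,0],"turn": 0},{"claw": 0.6,"travel": [-3.14,2.17,0],"turn": 0},{"claw": 0.6,"travel": [-3.14,2.17,0],"turn": 0}]'

```text
time: 2.35
ee_pos: [0.4535, 0.0621, 0.4047]
tcp_rot: [180.0, -0.0, 90.2]
wrist_force: [0.6, 1.0, 0.1]
opening: 0.0685
```

Call:
move_arm --commands '[{"claw": 0.6,"travel": [-3.14,2.17,0],"turn": 0},{"claw": 0.6,"travel": [-3.14,2.17,0],"turn": 0},{"claw": 0.6,"travel": [-3.14,2.17,0],"turn": 0},{"claw": 0.6,"travel": [-3.14,2.17,0],"turn": 0},{"claw": 0.6,"travel": [-3.14,2.17,0],"turn": 0}]'

```text
time: 2.77
ee_pos: [0.5621, -0.0949, 0.4044]
tcp_rot: [-180.0, -0.0, 90.2]
wrist_force: [1.1, 1.7, 0.2]
opening: 0.0684
```

Call:
move_arm --commands '[{"claw": 0.6,"travel": [-3.14,2.17,0],"turn": 0},{"claw": 0.6,"travel": [-3.14,2.17,0],"turn": 0},{"claw": 0.6,"travel": [-3.14,2.17,0],"turn": 0},{"claw": 0.6,"travel": [0,0,0],"turn": 0},{"claw": 0.6,"travel": [0,0,0],"turn": 0}]'

```text
time: 3.18
ee_pos: [0.6276, -0.189, 0.402]
tcp_rot: [-179.8, -0.1, 90.1]
wrist_force: [-0.1, 0.6, 0.2]
opening: 0.0686
```

Call:
move_arm --commands '[{"claw": 0.6,"travel": [0,0,3.8],"turn": 0},{"claw": 0.6,"travel": [0,0,3.8],"turn": 0},{"claw": 0.6,"travel": [0,0,3.8],"turn": 0},{"claw": 0.6,"travel": [0,0,3.8],"turn": 0},{"claw": 0.6,"travel": [0,0,0],"turn": 0}]'

```text
time: 3.6
ee_pos: [0.6241, -0.1855, 0.2447]
tcp_rot: [-179.4, -0.2, 90.2]
wrist_force: [-1.1, 0.6, -0.8]
opening: 0.0686
```

Run:
```python
from h import *
o=status.get_obs();print(o['ee_pos'],o['tcp_rot'],bot.grip_depth)
```

```text
[ 0.6240584  -0.185472    0.24469926] [-179.3694652    -0.19850378   90.18407221] 0.1547
```

Call:
move_arm --commands '[{"claw": 0.6,"travel": [-1.7,1.2,0],"turn": 0},{"claw": 0.6,"travel": [-1.7,1.2,0],"turn": 0},{"claw": 0.6,"travel": [0,0,0],"turn": 0}]'

```text
time: 3.85
ee_pos: [0.6517, -0.2225, 0.2554]
tcp_rot: [179.8, 0.1, 90.1]
wrist_force: [0.3, -0.7, 0.3]
opening: 0.0681
```

Run:
```python
from h import *
o=status.get_obs();print(o['ee_pos'],o['tcp_rot'],bot.grip_depth)
t=viewer.camera('top');s=viewer.camera('side')
crop('top','pics/t3.png',340,150,110,110,5,t);crop('side','pics/s3.png',280,180,120,120,5,s)
```

```text
[ 0.65168272 -0.22247767  0.25542266] [1.79818619e+02 9.19805745e-02 9.00736655e+01] 0.1547
```

View pics/s3.png

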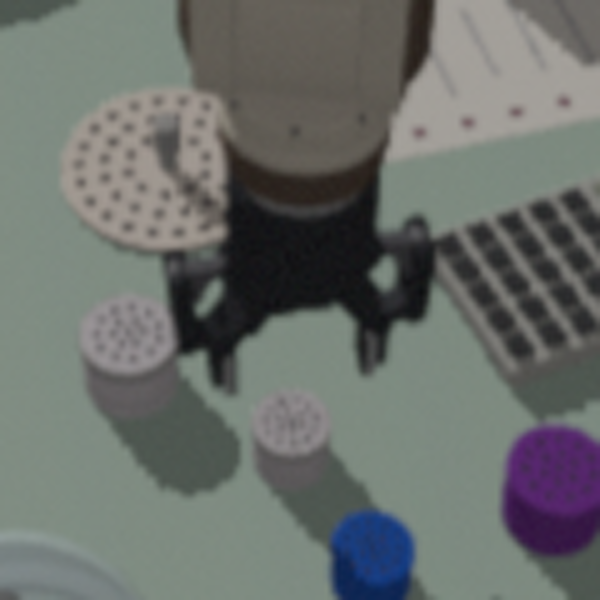

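The gripper is above the small tin with a finger either side. Its tips are at about (225,385) and (370,365) in the crop, and the tin is at (290,430). Descending.

Call:
move_arm --commands '[{"claw": 0.6,"travel": [0.3,-0.3,1.5],"turn": 0},{"claw": 0.6,"travel": [0,0,1.5],"turn": 0},{"claw": 0.6,"travel": [0,0,1.5],"turn": 0},{"claw": 0.6,"travel": [0,0,1.0],"turn": 0},{"claw": 0.6,"travel": [0,0,0],"turn": 0}]'

```text
time: 4.37
ee_pos: [0.6469, -0.2171, 0.1965]
tcp_rot: [-179.9, -0.1, 90.1]
wrist_force: [0.3, 0.2, -0.5]
opening: 0.0681
```

Call:
move_arm --commands '[{"claw": 0.6,"travel": [-0.1,0.1,0.9],"turn": 0},{"claw": 0.6,"travel": [0,0,0.7],"turn": 0},{"claw": 0.6,"travel": [0,0,0],"turn": 0},{"claw": -0.8,"travel": [0,0,0],"turn": 0},{"claw": -0.8,"travel": [0,0,0],"turn": 0}]'

```text
time: 4.78
ee_pos: [0.6487, -0.2192, 0.1822]
tcp_rot: [180.0, 0.0, 90.0]
wrist_force: [0.7, -0.6, -0.1]
opening: 0.0455
```

Call:
move_arm --commands '[{"claw": -0.8,"travel": [0,0,0],"turn": 0},{"claw": -0.8,"travel": [0,0,0],"turn": 0},{"claw": -0.8,"travel": [0,0,0],"turn": 0},{"claw": -0.8,"travel": [0,0,0],"turn": 0}]'

```text
time: 5.12
ee_pos: [0.6488, -0.2192, 0.1824]
tcp_rot: [179.9, 0.0, 90.0]
wrist_force: [0.4, -0.4, 4.4]
opening: 0.0427
```

Call:
move_arm --commands '[{"claw": -0.8,"travel": [0,0,-1.5],"turn": 0},{"claw": -0.8,"travel": [0,0,-3.5],"turn": 0},{"claw": -0.8,"travel": [0,0,-3.5],"turn": 0},{"claw": -0.8,"travel": [0,0,-3.0],"turn": 0},{"claw": -0.8,"travel": [1.3,-0.4,0],"turn": 0}]'

```text
time: 5.53
ee_pos: [0.6454, -0.2077, 0.3037]
tcp_rot: [179.5, 0.2, 89.9]
wrist_force: [1.6, -0.8, 0.4]
opening: 0.0432
```

Call:
move_arm --commands '[{"claw": -0.8,"travel": [3.0,-0.9,0],"turn": 0},{"claw": -0.8,"travel": [3.7,-1.1,0],"turn": 0},{"claw": -0.8,"travel": [3.7,-1.1,0],"turn": 0},{"claw": -0.8,"travel": [3.7,-1.1,0],"turn": 0},{"claw": -0.8,"travel": [3.7,-1.1,0],"turn": 0}]'

```text
time: 5.95
ee_pos: [0.5906, -0.0267, 0.2963]
tcp_rot: [-180.0, -0.0, 90.0]
wrist_force: [0.6, 0.1, -1.1]
opening: 0.043
```

Call:
move_arm --commands '[{"claw": -0.8,"travel": [3.7,-1.1,0],"turn": 0},{"claw": -0.8,"travel": [3.7,-1.1,0],"turn": 0},{"claw": -0.8,"travel": [3.7,-1.1,0],"turn": 0},{"claw": -0.8,"travel": [3.7,-1.1,0],"turn": 0},{"claw": -0.8,"travel": [3.7,-1.1,0],"turn": 0}]'

```text
time: 6.37
ee_pos: [0.5355, 0.1584, 0.2965]
tcp_rot: [-180.0, 0.0, 90.0]
wrist_force: [1.4, 0.1, -0.8]
opening: 0.043
```

Call:
move_arm --commands '[{"claw": -0.8,"travel": [3.7,-1.1,0],"turn": 0},{"claw": -0.8,"travel": [3.7,-1.1,0],"turn": 0},{"claw": -0.8,"travel": [3.7,-1.1,0],"turn": 0},{"claw": -0.8,"travel": [2,-0.5,0],"turn": 0},{"claw": -0.8,"travel": [0,0,0],"turn": 0}]'

```text
time: 6.78
ee_pos: [0.4971, 0.2914, 0.2961]
tcp_rot: [-179.9, -0.0, 90.2]
wrist_force: [-0.2, 0.0, -1.3]
opening: 0.0428
```

Run:
```python
from h import *
s=viewer.camera('side')
o=status.get_obs();print(o['ee_pos'],o['tcp_rot'],o['opening'],o['wrist_force'])
crop('side','pics/s4.png',200,60,160,140,5,s)
```

```text
[0.49766567 0.28972275 0.29617457] [-1.79957024e+02  1.93759345e-02  9.01956018e+01] 0.04309430516826263 [ 0.5911186  -0.13467878 -1.55608753]
```

View pics/s4.png

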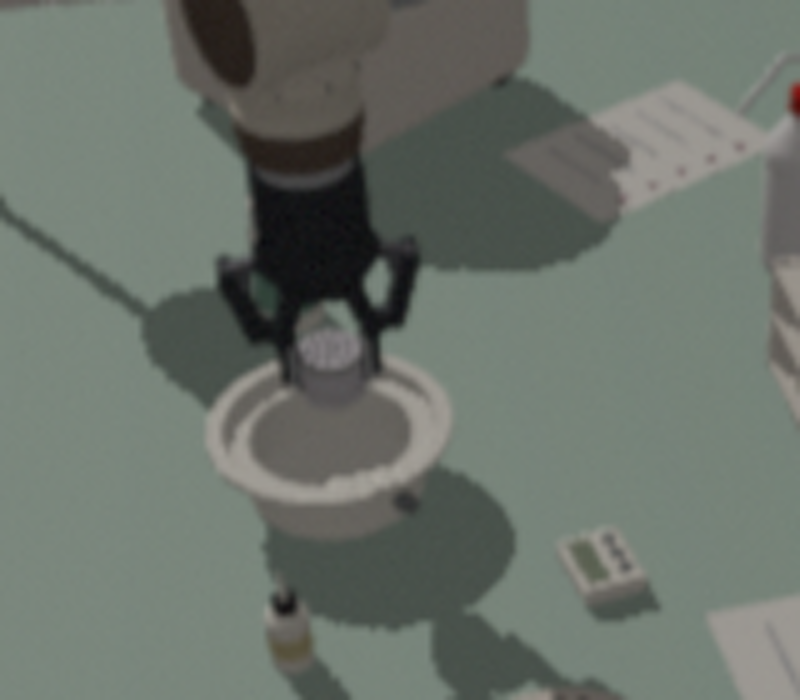

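The canister is held upright at about (330,360) and nearly above the bowl. Finishing the shift, then lowering.

Call:
move_arm --commands '[{"claw": -0.8,"travel": [1.8,-0.5,0],"turn": 0},{"claw": -0.8,"travel": [1.8,-0.5,0],"turn": 0},{"claw": -0.8,"travel": [0,0,0.5],"turn": 0},{"claw": -0.8,"travel": [0,0,1.5],"turn": 0},{"claw": -0.8,"travel": [0,0,1.5],"turn": 0}]'

```text
time: 7.25
ee_pos: [0.489, 0.3231, 0.2614]
tcp_rot: [180.0, -0.0, 90.0]
wrist_force: [-0.4, -0.3, -1.9]
opening: 0.0431
```

Call:
move_arm --commands '[{"claw": -0.8,"travel": [0,0,1.5],"turn": 0},{"claw": -0.8,"travel": [0,0,1.5],"turn": 0},{"claw": -0.8,"travel": [0,0,1.0],"turn": 0},{"claw": -0.8,"travel": [0,0,0.5],"turn": 0},{"claw": -0.8,"travel": [0,0,0],"turn": 0}]'

```text
time: 7.67
ee_pos: [0.4885, 0.323, 0.2154]
tcp_rot: [-179.9, 0.1, 90.0]
wrist_force: [-0.0, 0.3, -0.5]
opening: 0.0433
```

Now 2.6 cm more, slowly.

Call:
move_arm --commands '[{"claw": -0.8,"travel": [0.2,0,0.8],"turn": 0},{"claw": -0.8,"travel": [0,0,0.8],"turn": 0},{"claw": -0.8,"travel": [0,0,0.5],"turn": 0},{"claw": -0.8,"travel": [0,0,0.2],"turn": 0},{"claw": -0.8,"travel": [0,0,0],"turn": 0}]'

```text
time: 8.08
ee_pos: [0.4884, 0.3258, 0.193]
tcp_rot: [-180.0, 0.0, 90.0]
wrist_force: [-1.0, 0.7, -1.4]
opening: 0.0432
```

Call:
move_arm --commands '[{"claw": -0.8,"travel": [0,0,0.2],"turn": 0},{"claw": -0.8,"travel": [0,0,0.2],"turn": 0},{"claw": -0.8,"travel": [0,0,0],"turn": 0}]'

```text
time: 8.33
ee_pos: [0.4885, 0.3259, 0.1895]
tcp_rot: [-180.0, 0.0, 90.0]
wrist_force: [0.5, -0.9, -1.2]
opening: 0.043
```

Call:
move_arm --commands '[{"claw": -0.8,"travel": [0,0,0.1],"turn": 0},{"claw": -0.8,"travel": [0,0,0],"turn": 0},{"claw": 0.0,"travel": [0,0,0],"turn": 0},{"claw": 0.4,"travel": [0,0,0],"turn": 0},{"claw": 0.4,"travel": [0,0,0],"turn": 0}]'

```text
time: 8.75
ee_pos: [0.4886, 0.3259, 0.1889]
tcp_rot: [180.0, -0.0, 90.0]
wrist_force: [-0.9, -1.0, 0.1]
opening: 0.0597
```

Call:
move_arm --commands '[{"claw": 0.4,"travel": [0,0,0],"turn": 0},{"claw": 0.4,"travel": [0,0,-1.5],"turn": 0},{"claw": 0.4,"travel": [0,0,-3.5],"turn": 0},{"claw": 0.4,"travel": [0,0,-4],"turn": 0},{"claw": 0.4,"travel": [0,0,-3],"turn": 0}]'

```text
time: 9.17
ee_pos: [0.4884, 0.3258, 0.3116]
tcp_rot: [179.9, -0.0, 90.0]
wrist_force: [-0.2, 0.1, 0.4]
opening: 0.0597
```

Call:
move_arm --commands '[{"claw": 0.3,"travel": [-2.0,0.8,0],"turn": 0},{"claw": 0.3,"travel": [-3.5,1.4,0],"turn": 0},{"claw": 0.3,"travel": [-3.5,1.4,0],"turn": 0},{"claw": 0.3,"travel": [-3.5,1.4,0],"turn": 0},{"claw": 0.3,"travel": [-3.5,1.4,0],"turn": 0}]'

```text
time: 9.58
ee_pos: [0.5528, 0.1644, 0.309]
tcp_rot: [180.0, -0.0, 90.0]
wrist_force: [-0.0, 1.3, -0.3]
opening: 0.0555
```

Call:
move_arm --commands '[{"claw": 0.3,"travel": [-3.5,1.4,0],"turn": 0},{"claw": 0.3,"travel": [-3.5,1.4,0.5],"turn": 0},{"claw": 0.3,"travel": [-3.5,1.4,1],"turn": 0},{"claw": 0.3,"travel": [-3.5,1.4,1],"turn": 0},{"claw": 0.3,"travel": [-1.4,0.6,1],"turn": 0}]'

```text
time: 10.0
ee_pos: [0.6156, 0.008, 0.2733]
tcp_rot: [179.9, 0.1, 89.8]
wrist_force: [-0.4, 0.4, -0.1]
opening: 0.0552
```

Call:
move_arm --commands '[{"claw": 0.3,"travel": [0,0,1],"turn": 0},{"claw": 0.3,"travel": [0,0,0],"turn": 0}]'

```text
time: 10.17
ee_pos: [0.6141, 0.0114, 0.2611]
tcp_rot: [-179.8, -0.0, 89.9]
wrist_force: [-0.7, 0.3, -0.4]
opening: 0.0554
```

Run:
```python
from h import *
s=viewer.camera('side');t=viewer.camera('top')
o=status.get_obs();print(o['ee_pos'],o['tcp_rot'],o['opening'],o['wrist_force'])
crop('side','pics/s5.png',230,110,150,140,5,s);crop('top','pics/t5.png',180,200,90,90,6,t)
```

```text
[0.61415872 0.012854   0.26346326] [-1.79940777e+02 -1.62967445e-02  9.00477822e+01] 0.05571816188429758 [ 0.80892904 -0.06452058 -0.41586504]
```

View pics/s5.png

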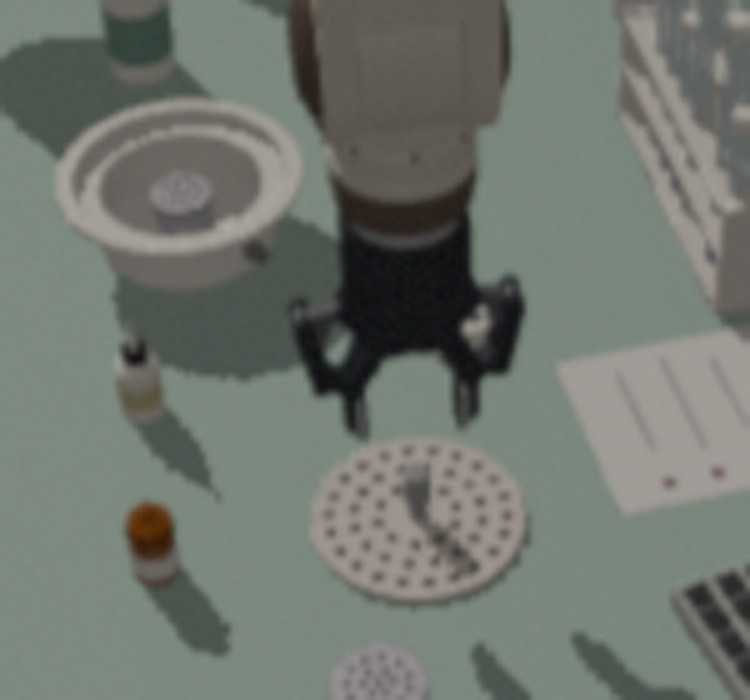

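View pics/t5.png

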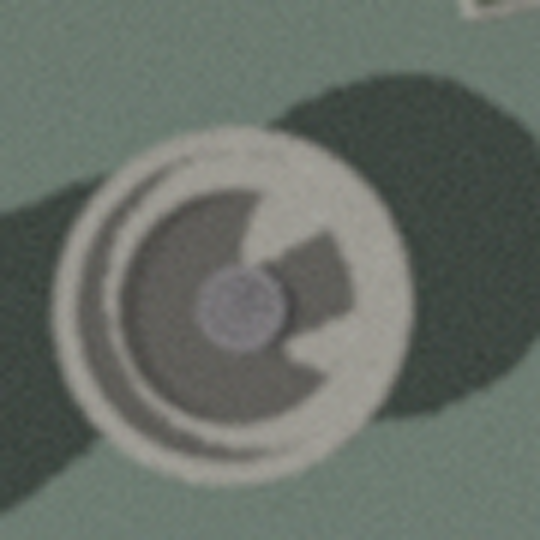

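The canister stands upright and centred in the well at (242,307), and the gripper is above the plate knob. Descending on the knob.

Call:
move_arm --commands '[{"claw": 0.2,"travel": [-0.1,0,1.0],"turn": 0},{"claw": 0.2,"travel": [0,0,2.0],"turn": 0},{"claw": 0.2,"travel": [0,0,2.0],"turn": 0},{"claw": 0.2,"travel": [0,0,1.4],"turn": 0},{"claw": 0.2,"travel": [0,0,0.5],"turn": 0}]'

```text
time: 10.68
ee_pos: [0.6137, 0.0121, 0.1924]
tcp_rot: [-179.9, -0.0, 90.1]
wrist_force: [0.3, 0.6, -0.6]
opening: 0.0512
```

Call:
move_arm --commands '[{"claw": 0.0,"travel": [0,0,0.2],"turn": 0},{"claw": -0.3,"travel": [0,0,0],"turn": 0}]'

```text
time: 10.85
ee_pos: [0.6145, 0.0116, 0.193]
tcp_rot: [180.0, -0.0, 90.1]
wrist_force: [0.7, 0.1, 0.5]
opening: 0.0315
```

Call:
move_arm --commands '[{"claw": -0.9,"travel": [0,0,0.2],"turn": 0},{"claw": -0.9,"travel": [0,0,0],"turn": 0},{"claw": -0.9,"travel": [0,0,0],"turn": 0},{"claw": -0.9,"travel": [0,0,0],"turn": 0}]' --squeeze 40

```text
time: 11.18
ee_pos: [0.615, 0.0111, 0.1922]
tcp_rot: [179.9, -0.0, 90.0]
wrist_force: [-0.9, 2.8, 6.0]
opening: 0.0166
```

Call:
move_arm --commands '[{"claw": -0.9,"travel": [0,0,-0.5],"turn": 0},{"claw": -0.9,"travel": [0,0,-2],"turn": 0},{"claw": -0.9,"travel": [0,0,-3],"turn": 0},{"claw": -0.9,"travel": [0,0,-3],"turn": 0},{"claw": -0.9,"travel": [0,0,-2],"turn": 0}]'

```text
time: 11.6
ee_pos: [0.6145, 0.0107, 0.2986]
tcp_rot: [179.9, 0.0, 90.0]
wrist_force: [0.3, 0.2, -1.8]
opening: 0.0168
```

Call:
move_arm --commands '[{"claw": -0.9,"travel": [1.5,-0.6,0],"turn": 0},{"claw": -0.9,"travel": [2.5,-1.0,0],"turn": 0},{"claw": -0.9,"travel": [2.5,-1.0,0],"turn": 0},{"claw": -0.9,"travel": [2.5,-1.0,0],"turn": 0},{"claw": -0.9,"travel": [2.5,-1.0,0],"turn": 0}]'

```text
time: 12.02
ee_pos: [0.5675, 0.1271, 0.2946]
tcp_rot: [-179.9, 0.0, 90.0]
wrist_force: [0.5, 0.5, -2.4]
opening: 0.0167
```

Call:
move_arm --commands '[{"claw": -0.9,"travel": [2.5,-1.0,0],"turn": 0},{"claw": -0.9,"travel": [2.5,-1.0,0],"turn": 0},{"claw": -0.9,"travel": [2.5,-1.0,0],"turn": 0},{"claw": -0.9,"travel": [2.5,-1.0,0],"turn": 0},{"claw": -0.9,"travel": [2.5,-1.0,0],"turn": 0}]'

```text
time: 12.43
ee_pos: [0.5173, 0.2522, 0.2947]
tcp_rot: [-179.9, 0.0, 90.0]
wrist_force: [1.3, -0.1, -2.8]
opening: 0.0166
```

Call:
move_arm --commands '[{"claw": -0.9,"travel": [2.5,-1.0,0],"turn": 0},{"claw": -0.9,"travel": [2.5,-1.0,0],"turn": 0},{"claw": -0.9,"travel": [2.0,-0.8,0],"turn": 0},{"claw": -0.9,"travel": [0.5,-0.2,0],"turn": 0},{"claw": -0.9,"travel": [0,0,0],"turn": 0}]'

```text
time: 12.85
ee_pos: [0.4874, 0.3272, 0.2947]
tcp_rot: [-179.9, 0.1, 90.1]
wrist_force: [-0.5, -0.5, -2.1]
opening: 0.0165
```

Run:
```python
from h import *
s=viewer.camera('side')
o=status.get_obs();print(o['ee_pos'],o['tcp_rot'],o['opening'],o['wrist_force'])
crop('side','pics/s6.png',200,70,150,120,5,s)
```

```text
[0.48794527 0.32623579 0.29484291] [-1.79939057e+02  6.30580730e-02  9.00875312e+01] 0.016922392930695786 [ 0.40665418 -0.62292807 -1.92648086]
```

View pics/s6.png

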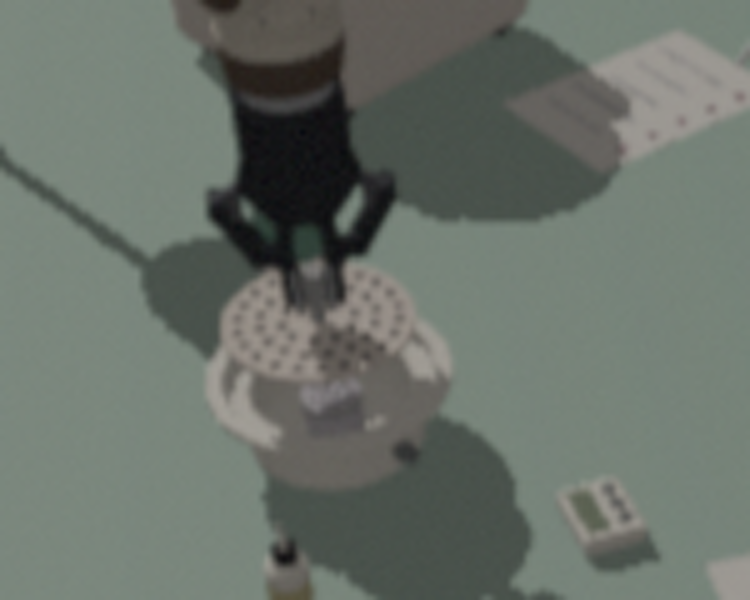

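The plate is held level at about (318,320) over the bowl. Lowering 5.3 cm, with the last part slow.

Call:
move_arm --commands '[{"claw": -0.9,"travel": [0,0.05,1.0],"turn": 0},{"claw": -0.9,"travel": [0,0,1.5],"turn": 0},{"claw": -0.9,"travel": [0,0,1.2],"turn": 0},{"claw": -0.9,"travel": [0,0,0.6],"turn": 0},{"claw": -0.9,"travel": [0,0,0],"turn": 0}]'

```text
time: 13.32
ee_pos: [0.4889, 0.3249, 0.2503]
tcp_rot: [-179.8, 0.1, 89.9]
wrist_force: [-0.2, 1.2, -1.8]
opening: 0.0164
```

Call:
move_arm --commands '[{"claw": -0.9,"travel": [0,0,0.4],"turn": 0},{"claw": -0.9,"travel": [0,0,0.2],"turn": 0},{"claw": -0.9,"travel": [0,0,0.2],"turn": 0},{"claw": -0.9,"travel": [0,0,0],"turn": 0},{"claw": -0.9,"travel": [0,0,0],"turn": 0}]'

```text
time: 13.73
ee_pos: [0.4891, 0.3259, 0.245]
tcp_rot: [180.0, -0.0, 90.0]
wrist_force: [-0.9, -0.0, -1.6]
opening: 0.0167
```

Call:
move_arm --commands '[{"claw": -0.9,"travel": [0,0,0.1],"turn": 0},{"claw": -0.9,"travel": [0,0,0.1],"turn": 0},{"claw": -0.9,"travel": [0,0,0],"turn": 0}]'

```text
time: 13.98
ee_pos: [0.489, 0.3259, 0.2426]
tcp_rot: [-180.0, 0.0, 90.0]
wrist_force: [0.2, 0.1, -1.4]
opening: 0.0168
```

Call:
move_arm --commands '[{"claw": -0.9,"travel": [0,0,0.1],"turn": 0},{"claw": -0.9,"travel": [0,0,0.0],"turn": 0},{"claw": -0.9,"travel": [0,0,0],"turn": 0}]'

```text
time: 14.23
ee_pos: [0.489, 0.3259, 0.2421]
tcp_rot: [180.0, -0.0, 90.0]
wrist_force: [-1.9, -1.2, 3.5]
opening: 0.0168
```

Contact felt (z force flipped to +3.5 N). Releasing.

Call:
move_arm --commands '[{"claw": -0.3,"travel": [0,0,0],"turn": 0},{"claw": 0.2,"travel": [0,0,0],"turn": 0},{"claw": 0.2,"travel": [0,0,0],"turn": 0},{"claw": 0.2,"travel": [0,0,-0.5],"turn": 0},{"claw": 0.2,"travel": [0,0,-2],"turn": 0}]'

```text
time: 14.65
ee_pos: [0.4885, 0.3255, 0.2641]
tcp_rot: [-179.8, 0.2, 90.0]
wrist_force: [0.2, -0.3, -0.1]
opening: 0.0515
```

Call:
move_arm --commands '[{"claw": 0.2,"travel": [0,0,-3.0],"turn": 0},{"claw": 0.2,"travel": [-1,0,-3],"turn": 0},{"claw": 0.2,"travel": [-3.8,-0.5,0],"turn": 0},{"claw": 0.2,"travel": [-3.8,-0.5,0],"turn": 0},{"claw": 0.2,"travel": [-3.8,-0.5,0],"turn": 0}]'

```text
time: 15.07
ee_pos: [0.4737, 0.2009, 0.3275]
tcp_rot: [179.9, -0.0, 90.1]
wrist_force: [0.3, -0.2, -0.3]
opening: 0.0508
```

Call:
move_arm --commands '[{"claw": 0.2,"travel": [-3.8,-0.5,0],"turn": 0},{"claw": 0.2,"travel": [-3.8,-0.5,0],"turn": 0},{"claw": 0.2,"travel": [-3.8,-0.5,0],"turn": 0},{"claw": 0.2,"travel": [-3.8,-0.5,0],"turn": 0},{"claw": 0.2,"travel": [-3,-0.4,0],"turn": 0}]'

```text
time: 15.48
ee_pos: [0.4492, 0.0177, 0.3273]
tcp_rot: [179.9, 0.0, 90.0]
wrist_force: [0.4, 0.1, -0.5]
opening: 0.0511
```

Run:
```python
from h import *
s=viewer.camera('side');t=viewer.camera('top')
cv2.imwrite('pics/top6.png',t);cv2.imwrite('pics/side6.png',s)
o=status.get_obs();print(o['ee_pos'],o['tcp_rot'],o['opening'],o['wrist_force'])
crop('side','pics/s7.png',220,100,150,140,5,s);crop('top','pics/t7.png',180,200,90,90,6,t)
```

```text
[0.44938887 0.01668168 0.32744513] [1.79943388e+02 4.11081076e-02 8.97564309e+01] 0.051132952226741746 [0.15983662 0.73135615 0.95911101]
```

View pics/s7.png

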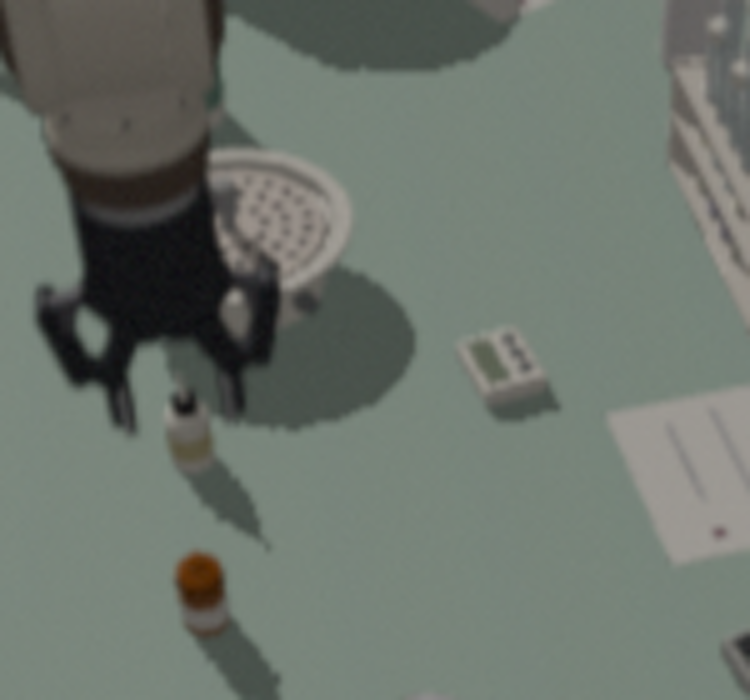

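View pics/t7.png

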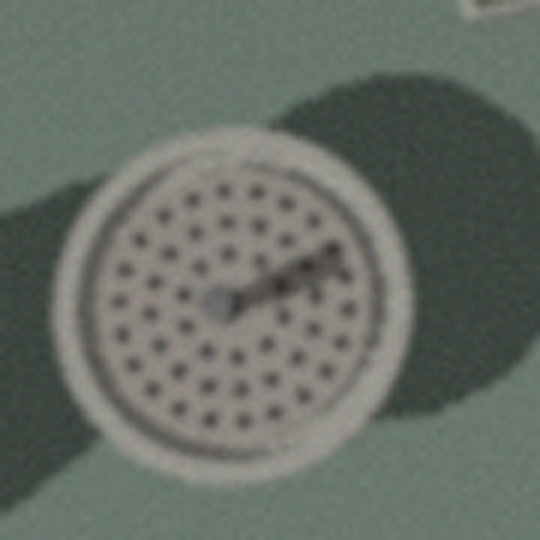

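Run:
```python
from h import *
t=cv2.imread('pics/top6.png');S=8
I=cv2.resize(t[200:290,180:270],None,fx=S,fy=S,interpolation=cv2.INTER_CUBIC)
c=(.4884,.326)
for r,z,cc,col in((.09,.06,c,(0,255,0)),(.078,.06,c,(0,255,0)),(.07,.055,(.489,.3235),(0,0,255)),(.009,.096,(.489,.3235),(0,0,255))):
    cv2.polylines(I,[np.round((proj('top',ring(r,z,cc))-[180,200]+.5)*S-.5).astype(int)],True,col,1)
cv2.imwrite('pics/o7.png',I[:600])
```

```text
(no output)
```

View pics/o7.png

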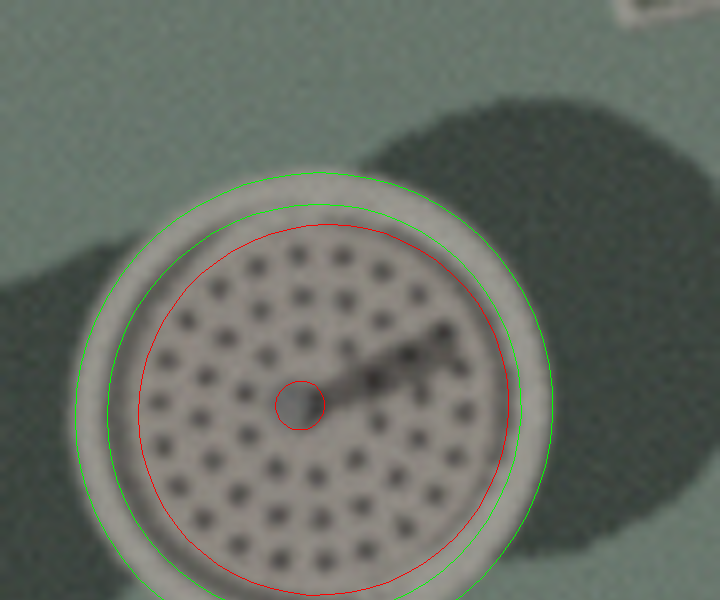

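The plate sits level on the ledge, centred to about 1–2 mm with its knob near (0.489, 0.326). Next is the tall bottle.

Call:
move_arm --commands '[{"claw": 0.2,"travel": [-1.0,-0.3,2.0],"turn": 0},{"claw": 0.2,"travel": [-0.8,-0.1,2.5],"turn": 0},{"claw": 0.2,"travel": [0,0,2.5],"turn": 0},{"claw": 0.2,"travel": [0,0,1.0],"turn": 0},{"claw": 0.2,"travel": [0,0,0],"turn": 0}]'

```text
time: 16.0
ee_pos: [0.4454, 0.0022, 0.2447]
tcp_rot: [-179.8, -0.0, 90.0]
wrist_force: [-0.3, 1.1, 0.3]
opening: 0.0514
```

Run:
```python
from h import *
s=viewer.camera('side');t=viewer.camera('top')
o=status.get_obs();print(o['ee_pos'],o['tcp_rot'],o['opening'],o['wrist_force'])
crop('side','pics/s8.png',220,150,90,90,6,s)
```

```text
[0.44631717 0.00229901 0.24761736] [ 1.79973481e+02 -4.72640065e-03  9.00385916e+01] 0.05152825576381309 [ 0.21914928  1.08338454 -0.94020912]
```

View pics/s8.png

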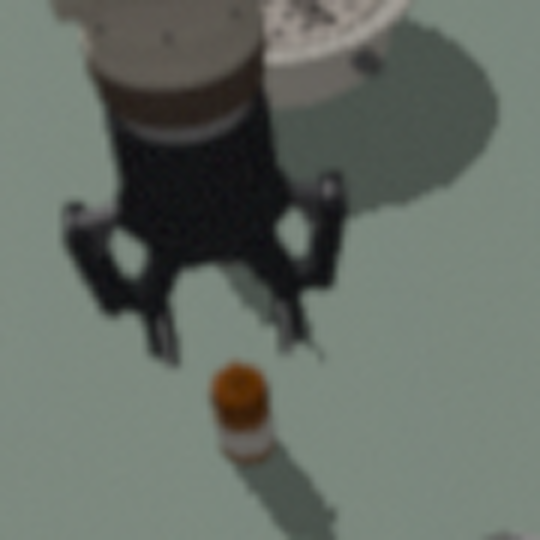

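The bottle at (240,400) is between the fingertips at (165,355) and (290,340). Descending 6.2 cm.

Call:
move_arm --commands '[{"claw": 0.2,"travel": [-0.3,-0.1,1.5],"turn": 0},{"claw": 0.2,"travel": [0,0,2.0],"turn": 0},{"claw": 0.2,"travel": [0,0,1.7],"turn": 0},{"claw": 0.2,"travel": [0,0,0.9],"turn": 0},{"claw": 0.2,"travel": [0,0,0],"turn": 0}]'

```text
time: 16.52
ee_pos: [0.445, -0.0009, 0.1852]
tcp_rot: [-179.9, -0.0, 90.0]
wrist_force: [-0.6, 0.6, -0.5]
opening: 0.0511
```

Call:
move_arm --commands '[{"claw": -0.2,"travel": [0,0,0],"turn": 0},{"claw": -0.5,"travel": [0,0,0],"turn": 0},{"claw": -0.7,"travel": [0,0,0],"turn": 0},{"claw": -0.7,"travel": [0,0,0],"turn": 0},{"claw": -0.7,"travel": [0,0,0],"turn": 0}]' --squeeze 30

```text
time: 16.93
ee_pos: [0.4457, -0.0011, 0.1873]
tcp_rot: [179.9, -0.0, 90.0]
wrist_force: [-0.9, -0.6, 6.7]
opening: 0.0281
```

Call:
move_arm --commands '[{"claw": -0.7,"travel": [0,0,-1],"turn": 0},{"claw": -0.7,"travel": [0,0,-3],"turn": 0},{"claw": -0.7,"travel": [0,0,-3.5],"turn": 0},{"claw": -0.7,"travel": [0,0,-3.5],"turn": 0},{"claw": -0.7,"travel": [1.0,0.1,-2],"turn": 0}]'

```text
time: 17.35
ee_pos: [0.446, 0.0082, 0.3205]
tcp_rot: [179.8, 0.0, 89.9]
wrist_force: [0.2, -0.0, -0.2]
opening: 0.0283
```

Call:
move_arm --commands '[{"claw": -0.7,"travel": [2,0.2,0],"turn": 0},{"claw": -0.7,"travel": [3,0.4,0],"turn": 0},{"claw": -0.7,"travel": [3.5,0.4,0],"turn": 0},{"claw": -0.7,"travel": [3.5,0.4,0],"turn": 0},{"claw": -0.7,"travel": [3.5,0.4,0],"turn": 0}]'

```text
time: 17.77
ee_pos: [0.4639, 0.1653, 0.3169]
tcp_rot: [179.9, -0.0, 90.0]
wrist_force: [0.9, -1.0, -0.5]
opening: 0.0281
```

Call:
move_arm --commands '[{"claw": -0.7,"travel": [3.5,0.5,0],"turn": 0},{"claw": -0.7,"travel": [3.5,0.5,0],"turn": 0},{"claw": -0.7,"travel": [3.5,0.5,0],"turn": 0},{"claw": -0.7,"travel": [3.5,0.4,0],"turn": 0},{"claw": -0.7,"travel": [3,0.3,0],"turn": 0}]'

```text
time: 18.18
ee_pos: [0.4859, 0.3361, 0.3165]
tcp_rot: [180.0, -0.0, 90.0]
wrist_force: [0.5, 0.9, -1.2]
opening: 0.028
```

Call:
move_arm --commands '[{"claw": -0.7,"travel": [2,0.2,0],"turn": 0},{"claw": -0.7,"travel": [0.7,0,0],"turn": 0},{"claw": -0.7,"travel": [0,0,0],"turn": 0}]'

```text
time: 18.43
ee_pos: [0.4878, 0.3621, 0.3158]
tcp_rot: [-180.0, 0.0, 90.1]
wrist_force: [-1.4, 0.2, -0.2]
opening: 0.0283
```

Call:
move_arm --commands '[{"claw": -0.7,"travel": [0,0.1,1.0],"turn": 0},{"claw": -0.7,"travel": [0,0,2.0],"turn": 0},{"claw": -0.7,"travel": [0,0,2.0],"turn": 0},{"claw": -0.7,"travel": [0,0,1.0],"turn": 0},{"claw": -0.7,"travel": [0,0,0],"turn": 0}]'

```text
time: 18.85
ee_pos: [0.4886, 0.3592, 0.253]
tcp_rot: [-179.8, 0.2, 89.9]
wrist_force: [-0.2, 0.2, -0.7]
opening: 0.0285
```

Run:
```python
from h import *
s=viewer.camera('side')
o=status.get_obs();print(o['ee_pos'],o['tcp_rot'],o['opening'],o['wrist_force'])
crop('side','pics/s9.png',220,90,100,90,6,s)
```

```text
[0.48889054 0.35959045 0.25482272] [-1.79904848e+02  8.03566671e-02  8.99362904e+01] 0.028201568587808094 [-0.61353267  0.8507463  -0.62731725]
```

View pics/s9.png

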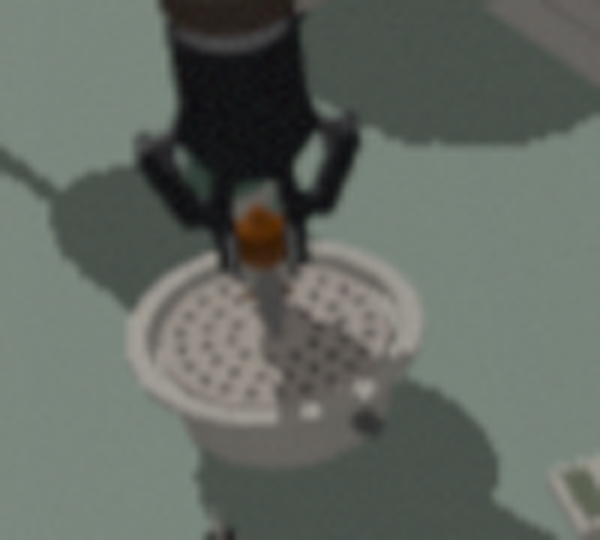

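The bottle is upright and just behind the knob, as planned. Final lowering.

Call:
move_arm --commands '[{"claw": -0.7,"travel": [0.2,0,0.4],"turn": 0},{"claw": -0.7,"travel": [0,0,0.4],"turn": 0},{"claw": -0.7,"travel": [0,0,0.2],"turn": 0},{"claw": -0.7,"travel": [0,0,0.1],"turn": 0},{"claw": -0.7,"travel": [0,0,0],"turn": 0}]'

```text
time: 19.32
ee_pos: [0.489, 0.3629, 0.2447]
tcp_rot: [180.0, -0.0, 90.0]
wrist_force: [-0.7, -0.1, -0.5]
opening: 0.0278
```

Call:
move_arm --commands '[{"claw": -0.7,"travel": [0,0,0.1],"turn": 0},{"claw": -0.7,"travel": [0,0,0],"turn": 0},{"claw": -0.7,"travel": [0,0,0],"turn": 0}]'

```text
time: 19.57
ee_pos: [0.489, 0.3629, 0.2437]
tcp_rot: [180.0, -0.0, 90.0]
wrist_force: [-0.7, 0.9, -1.0]
opening: 0.0282
```

Call:
move_arm --commands '[{"claw": -0.7,"travel": [0,0,0.1],"turn": 0},{"claw": -0.7,"travel": [0,0,0],"turn": 0},{"claw": -0.7,"travel": [0,0,0],"turn": 0}]'

```text
time: 19.82
ee_pos: [0.489, 0.3629, 0.2427]
tcp_rot: [-180.0, 0.0, 90.0]
wrist_force: [-0.5, 0.3, -0.1]
opening: 0.0282
```

Call:
move_arm --commands '[{"claw": -0.7,"travel": [0,0,0.1],"turn": 0},{"claw": -0.7,"travel": [0,0,0],"turn": 0},{"claw": -0.7,"travel": [0,0,0],"turn": 0}]'

```text
time: 20.07
ee_pos: [0.489, 0.3629, 0.2424]
tcp_rot: [180.0, -0.0, 90.0]
wrist_force: [-2.0, -1.6, 6.1]
opening: 0.028
```

Contact. Releasing, then on to the low bottle at (0.422, -0.180).

Call:
move_arm --commands '[{"claw": -0.3,"travel": [0,0,0],"turn": 0},{"claw": 0.1,"travel": [0,0,0],"turn": 0},{"claw": 0.2,"travel": [0,0,0],"turn": 0},{"claw": 0.2,"travel": [0,0,0],"turn": 0},{"claw": 0.2,"travel": [0,0,-1.5],"turn": 0}]'

```text
time: 20.48
ee_pos: [0.4885, 0.3625, 0.2538]
tcp_rot: [-179.8, 0.2, 90.0]
wrist_force: [-0.2, 0.2, 0.2]
opening: 0.0512
```

Call:
move_arm --commands '[{"claw": 0.3,"travel": [0,0,-3],"turn": 0},{"claw": 0.4,"travel": [0,0,-3.5],"turn": 0},{"claw": 0.5,"travel": [-2,-0.2,0],"turn": 0},{"claw": 0.5,"travel": [-3.9,-0.5,0],"turn": 0},{"claw": 0.5,"travel": [-3.9,-0.5,0],"turn": 0}]'

```text
time: 20.9
ee_pos: [0.4768, 0.2646, 0.3218]
tcp_rot: [180.0, -0.0, 90.1]
wrist_force: [-0.0, -0.6, -0.3]
opening: 0.0641
```

Call:
move_arm --commands '[{"claw": 0.5,"travel": [-3.9,-0.5,0],"turn": 0},{"claw": 0.5,"travel": [-3.9,-0.5,0],"turn": 0},{"claw": 0.5,"travel": [-3.9,-0.5,0],"turn": 0},{"claw": 0.5,"travel": [-3.9,-0.5,0],"turn": 0},{"claw": 0.5,"travel": [-3.9,-0.5,0],"turn": 0}]'

```text
time: 21.32
ee_pos: [0.4513, 0.0682, 0.3217]
tcp_rot: [180.0, -0.0, 90.0]
wrist_force: [0.8, -0.5, -0.0]
opening: 0.064
```

Call:
move_arm --commands '[{"claw": 0.5,"travel": [-3.9,-0.5,0],"turn": 0},{"claw": 0.5,"travel": [-3.9,-0.5,0],"turn": 0},{"claw": 0.5,"travel": [-3.9,-0.5,0],"turn": 0},{"claw": 0.5,"travel": [-3.9,-0.5,0],"turn": 0},{"claw": 0.5,"travel": [-3.9,-0.4,0],"turn": 0}]'

```text
time: 21.73
ee_pos: [0.4272, -0.1269, 0.3219]
tcp_rot: [180.0, 0.0, 90.0]
wrist_force: [1.2, 0.1, 0.5]
opening: 0.0639
```

Call:
move_arm --commands '[{"claw": 0.5,"travel": [-3.6,-0.4,1.0],"turn": 0},{"claw": 0.5,"travel": [-1.5,-0.2,2.0],"turn": 0},{"claw": 0.5,"travel": [0,0,2.0],"turn": 0},{"claw": 0.5,"travel": [0,0,1.0],"turn": 0},{"claw": 0.5,"travel": [0,0,0],"turn": 0}]'

```text
time: 22.15
ee_pos: [0.4214, -0.176, 0.2594]
tcp_rot: [-179.8, -0.1, 90.0]
wrist_force: [-0.5, 0.7, -0.2]
opening: 0.0638
```

Run:
```python
from h import *
s=viewer.camera('side');t=viewer.camera('top')
cv2.imwrite('pics/top10.png',t);cv2.imwrite('pics/side10.png',s)
o=status.get_obs();print(o['ee_pos'],o['tcp_rot'],o['opening'],o['wrist_force'])
crop('side','pics/s10.png',200,110,120,180,4,s);crop('top','pics/t10.png',180,200,90,90,6,t)
```

```text
[ 0.42220104 -0.17568463  0.2621451 ] [-1.79999372e+02 -3.42895462e-03  9.00512272e+01] 0.06429471613377268 [ 0.0951846  -0.07624538  0.90717554]
```

View pics/s10.png

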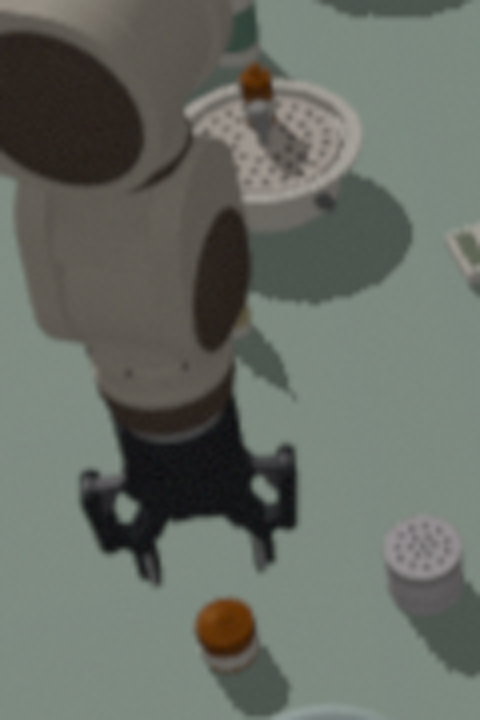

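View pics/t10.png

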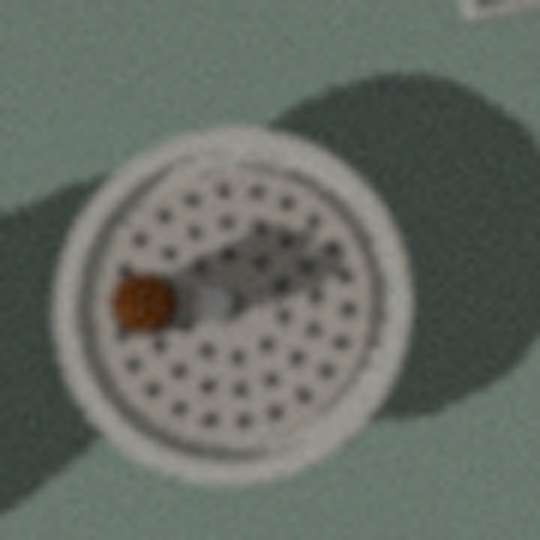

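Run:
```python
from h import *
s=cv2.imread('pics/side10.png')
c=(.4222,-.18)
print((proj('side',[[.4222,-.1757,.092],[*c,.034],[*c,.0],[.426,-.18,.034]])-[200,110])*4)
S=8;I=cv2.resize(s[230:300,220:300],None,fx=S,fy=S,interpolation=cv2.INTER_CUBIC)
for z in(0,.034):
  for cc,col in((c,(0,255,0)),((.4235,-.179),(0,0,255))): cv2.polylines(I,[np.round((proj('side',ring(.021,z,cc))-[220,230]+.5)*S-.5).astype(int)],True,col,1)
cv2.imwrite('pics/o11.png',I)
```

```text
[[209.63024006 569.77579032]
 [220.93466165 624.12946249]
 [227.01093368 651.34915327]
 [226.35218214 623.35717109]]
```

View pics/o11.png

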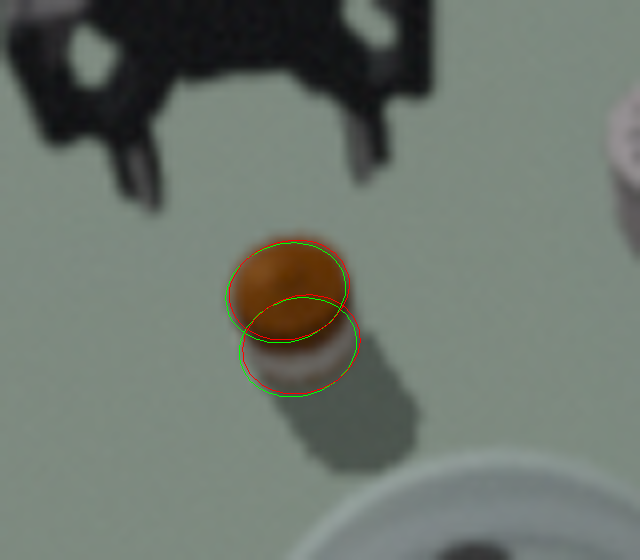

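The tall bottle stands on the plate at (143,303). The low bottle is confirmed at (0.4235, -0.179). Descending 8 cm.

Call:
move_arm --commands '[{"claw": 0.5,"travel": [-0.3,0.1,1.5],"turn": 0},{"claw": 0.5,"travel": [0,0,2.5],"turn": 0},{"claw": 0.5,"travel": [0,0,2.2],"turn": 0},{"claw": 0.5,"travel": [0,0,1.2],"turn": 0},{"claw": 0.5,"travel": [0,0,0.3],"turn": 0}]'

```text
time: 22.67
ee_pos: [0.423, -0.1785, 0.1837]
tcp_rot: [-179.9, -0.0, 90.1]
wrist_force: [-0.7, -0.5, 0.4]
opening: 0.0642
```

Call:
move_arm --commands '[{"claw": 0.5,"travel": [0,0,0.3],"turn": 0},{"claw": 0.2,"travel": [0,0,0],"turn": 0},{"claw": -0.1,"travel": [0,0,0],"turn": 0},{"claw": -0.5,"travel": [0,0,0],"turn": 0},{"claw": -0.5,"travel": [0,0,0],"turn": 0}]'

```text
time: 23.08
ee_pos: [0.4236, -0.1793, 0.1832]
tcp_rot: [179.9, 0.0, 90.0]
wrist_force: [-0.2, 1.7, 6.3]
opening: 0.04
```

Call:
move_arm --commands '[{"claw": -0.5,"travel": [0,0,0],"turn": 0},{"claw": -0.5,"travel": [0,0,0],"turn": 0}]'

```text
time: 23.25
ee_pos: [0.4236, -0.1793, 0.1832]
tcp_rot: [179.9, 0.0, 90.0]
wrist_force: [0.3, 1.2, 6.1]
opening: 0.04
```

Call:
move_arm --commands '[{"claw": -0.5,"travel": [0,0,-1],"turn": 0},{"claw": -0.5,"travel": [0,0,-3],"turn": 0},{"claw": -0.5,"travel": [0,0,-3.5],"turn": 0},{"claw": -0.5,"travel": [0,0,-3.5],"turn": 0},{"claw": -0.5,"travel": [1.0,0.1,-2],"turn": 0}]'

```text
time: 23.67
ee_pos: [0.4241, -0.1699, 0.3163]
tcp_rot: [179.8, 0.1, 89.9]
wrist_force: [0.7, -0.5, 0.1]
opening: 0.0404
```

Call:
move_arm --commands '[{"claw": -0.5,"travel": [2.5,0.4,0],"turn": 0},{"claw": -0.5,"travel": [3.6,0.5,0],"turn": 0},{"claw": -0.5,"travel": [3.6,0.5,0],"turn": 0},{"claw": -0.5,"travel": [3.6,0.5,0],"turn": 0},{"claw": -0.5,"travel": [3.6,0.5,0],"turn": 0}]'

```text
time: 24.08
ee_pos: [0.4478, 0.0014, 0.3128]
tcp_rot: [179.9, 0.0, 90.0]
wrist_force: [0.6, -0.8, -0.7]
opening: 0.0402
```

Call:
move_arm --commands '[{"claw": -0.5,"travel": [3.6,0.5,0],"turn": 0},{"claw": -0.5,"travel": [3.6,0.5,0],"turn": 0},{"claw": -0.5,"travel": [3.6,0.5,0],"turn": 0},{"claw": -0.5,"travel": [3.6,0.5,0],"turn": 0},{"claw": -0.5,"travel": [3.6,0.5,0],"turn": 0}]'

```text
time: 24.5
ee_pos: [0.4728, 0.1817, 0.3127]
tcp_rot: [180.0, -0.0, 90.0]
wrist_force: [1.2, -1.4, 0.2]
opening: 0.0401
```

Call:
move_arm --commands '[{"claw": -0.5,"travel": [3.6,0.5,0],"turn": 0},{"claw": -0.5,"travel": [3.0,0.5,0],"turn": 0},{"claw": -0.5,"travel": [2.0,0.3,0],"turn": 0},{"claw": -0.5,"travel": [0.5,0,0],"turn": 0},{"claw": -0.5,"travel": [0,0,0],"turn": 0}]'

```text
time: 24.92
ee_pos: [0.4859, 0.2719, 0.3118]
tcp_rot: [-180.0, 0.0, 90.1]
wrist_force: [0.2, -0.5, -1.2]
opening: 0.0404
```

Call:
move_arm --commands '[{"claw": -0.5,"travel": [1.3,0.2,0],"turn": 0},{"claw": -0.5,"travel": [0.5,0.1,1.0],"turn": 0},{"claw": -0.5,"travel": [0,0,2.0],"turn": 0},{"claw": -0.5,"travel": [0,0,2.0],"turn": 0},{"claw": -0.5,"travel": [0,0,1.0],"turn": 0}]'

```text
time: 25.33
ee_pos: [0.4886, 0.288, 0.2489]
tcp_rot: [-179.9, 0.1, 90.0]
wrist_force: [-0.9, -0.4, -1.5]
opening: 0.0403
```

Call:
move_arm --commands '[{"claw": -0.5,"travel": [0,0,0],"turn": 0},{"claw": -0.5,"travel": [0,0,0],"turn": 0}]'

```text
time: 25.5
ee_pos: [0.489, 0.2884, 0.2516]
tcp_rot: [-180.0, 0.0, 90.0]
wrist_force: [-0.1, -0.7, 0.4]
opening: 0.0401
```

Run:
```python
from h import *
s=viewer.camera('side')
o=status.get_obs();print(o['ee_pos'],o['tcp_rot'],o['opening'],o['wrist_force'])
crop('side','pics/s12.png',220,90,100,90,6,s)
```

```text
[0.4892256  0.28859296 0.25249126] [ 1.79966094e+02 -1.85766056e-02  8.99747121e+01] 0.04025905230008669 [ 0.55409214 -0.24537589  0.34489586]
```

View pics/s12.png

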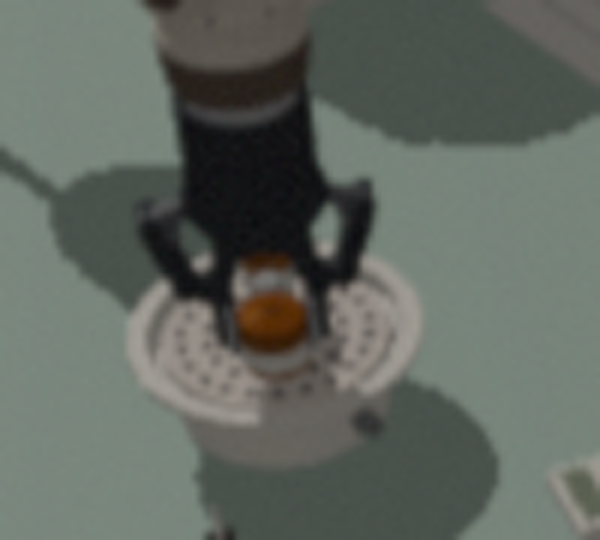

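The low bottle is upright and in front of the knob. Final 1.3 cm.

Call:
move_arm --commands '[{"claw": -0.5,"travel": [0.1,0,0.4],"turn": 0},{"claw": -0.5,"travel": [0,0,0.4],"turn": 0},{"claw": -0.5,"travel": [0,0,0.2],"turn": 0},{"claw": -0.5,"travel": [0,0,0.1],"turn": 0},{"claw": -0.5,"travel": [0,0,0],"turn": 0}]'

```text
time: 25.97
ee_pos: [0.489, 0.2899, 0.2405]
tcp_rot: [-180.0, 0.0, 90.0]
wrist_force: [0.1, 0.7, -1.4]
opening: 0.04
```

Call:
move_arm --commands '[{"claw": -0.5,"travel": [0,0,0.1],"turn": 0},{"claw": -0.5,"travel": [0,0,0],"turn": 0},{"claw": -0.5,"travel": [0,0,0],"turn": 0}]'

```text
time: 26.22
ee_pos: [0.489, 0.2899, 0.2398]
tcp_rot: [180.0, -0.0, 90.0]
wrist_force: [0.7, 0.0, -1.1]
opening: 0.0401
```

Call:
move_arm --commands '[{"claw": -0.5,"travel": [0,0,0.1],"turn": 0},{"claw": -0.5,"travel": [0,0,0],"turn": 0},{"claw": -0.5,"travel": [0,0,0],"turn": 0}]'

```text
time: 26.47
ee_pos: [0.489, 0.2899, 0.2386]
tcp_rot: [-180.0, 0.0, 90.0]
wrist_force: [0.5, 0.3, -1.3]
opening: 0.0402
```

Call:
move_arm --commands '[{"claw": -0.5,"travel": [0,0,0.1],"turn": 0},{"claw": -0.5,"travel": [0,0,0],"turn": 0},{"claw": -0.5,"travel": [0,0,0],"turn": 0}]'

```text
time: 26.72
ee_pos: [0.4891, 0.2898, 0.2382]
tcp_rot: [180.0, -0.0, 90.0]
wrist_force: [-1.7, -1.2, 5.1]
opening: 0.0399
```

Contact. Release, and move toward the lid at (0.477, -0.352).

Call:
move_arm --commands '[{"claw": 0.0,"travel": [0,0,0],"turn": 0},{"claw": 0.3,"travel": [0,0,0],"turn": 0},{"claw": 0.4,"travel": [0,0,0],"turn": 0},{"claw": 0.4,"travel": [0,0,0],"turn": 0},{"claw": 0.4,"travel": [0,0,-1.5],"turn": 0}]'

```text
time: 27.13
ee_pos: [0.4884, 0.2895, 0.2499]
tcp_rot: [-179.8, 0.1, 90.0]
wrist_force: [0.0, -0.4, 0.1]
opening: 0.0598
```

Call:
move_arm --commands '[{"claw": 0.4,"travel": [0,0,-3.5],"turn": 0},{"claw": 0.4,"travel": [0,0,-3.5],"turn": 0},{"claw": 0.4,"travel": [-2,-0.1,-2],"turn": 0},{"claw": 0.3,"travel": [-4,-0.1,-1],"turn": 0},{"claw": 0.3,"travel": [-4,-0.1,0],"turn": 0}]'

```text
time: 27.55
ee_pos: [0.4861, 0.1897, 0.3554]
tcp_rot: [179.8, -0.1, 90.1]
wrist_force: [-0.3, -0.4, 0.1]
opening: 0.056
```

Call:
move_arm --commands '[{"claw": 0.3,"travel": [-4,-0.1,0],"turn": 0},{"claw": 0.3,"travel": [-4,-0.1,0],"turn": 0},{"claw": 0.3,"travel": [-4,-0.1,0],"turn": 0},{"claw": 0.3,"travel": [-4,-0.1,0],"turn": 0},{"claw": 0.3,"travel": [-4,-0.1,0],"turn": 0}]'

```text
time: 27.97
ee_pos: [0.4805, -0.0119, 0.3528]
tcp_rot: [180.0, 0.0, 90.0]
wrist_force: [0.6, 0.2, 0.5]
opening: 0.0557
```

Call:
move_arm --commands '[{"claw": 0.3,"travel": [-4,-0.1,0],"turn": 0},{"claw": 0.3,"travel": [-4,-0.1,0],"turn": 0},{"claw": 0.3,"travel": [-4,-0.1,0],"turn": 0},{"claw": 0.3,"travel": [-4,-0.1,0],"turn": 0},{"claw": 0.3,"travel": [-4,-0.1,0],"turn": 0}]'

```text
time: 28.38
ee_pos: [0.4755, -0.2121, 0.3528]
tcp_rot: [180.0, 0.0, 90.0]
wrist_force: [0.7, 1.1, -0.1]
opening: 0.0555
```

Call:
move_arm --commands '[{"claw": 0.3,"travel": [-4,0,0],"turn": 0},{"claw": 0.3,"travel": [-4,0,0],"turn": 0},{"claw": 0.3,"travel": [-4,0,0],"turn": 0},{"claw": 0.3,"travel": [-2.5,0,0],"turn": 0},{"claw": 0.3,"travel": [0,0,0],"turn": 0}]'

```text
time: 28.8
ee_pos: [0.4755, -0.3594, 0.3515]
tcp_rot: [-179.9, 0.0, 89.8]
wrist_force: [1.2, -0.7, 0.2]
opening: 0.0559
```

Run:
```python
from h import *
s=viewer.camera('side');t=viewer.camera('top')
cv2.imwrite('pics/top13.png',t);cv2.imwrite('pics/side13.png',s)
o=status.get_obs();print(o['ee_pos'],o['tcp_rot'],o['opening'],o['wrist_force'])
crop('side','pics/s13.png',200,90,140,140,5,s);crop('top','pics/t13.png',180,200,90,90,6,t)
```

```text
[ 0.47581404 -0.35608004  0.35199063] [-1.79950061e+02 -4.65265395e-02  8.98931785e+01] 0.055684592620223225 [-0.26728856 -0.40197248 -0.37050015]
```

View pics/side13.png

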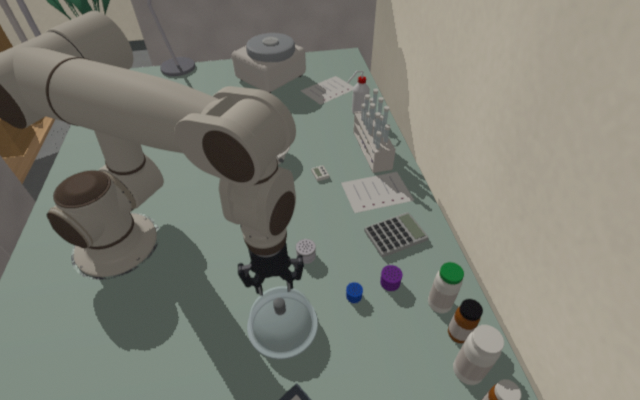

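View pics/t13.png

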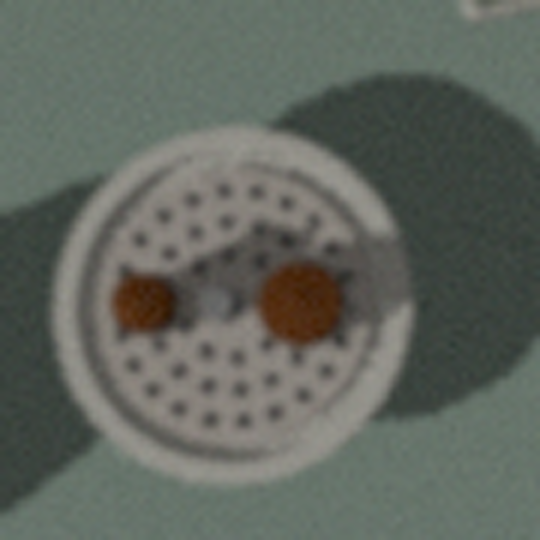

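Both bottles stand either side of the knob, tall at (143,303) and low at (302,303) with the knob at (222,303). Now the lid knob: partial descent, then a check.

Call:
move_arm --commands '[{"claw": 0.3,"travel": [0.4,0.1,1.5],"turn": 0},{"claw": 0.3,"travel": [0,0,2.0],"turn": 0},{"claw": 0.3,"travel": [0,0,1.0],"turn": 0},{"claw": 0.3,"travel": [0,0,0],"turn": 0}]'

```text
time: 29.23
ee_pos: [0.4769, -0.3499, 0.3054]
tcp_rot: [-179.8, -0.1, 90.1]
wrist_force: [0.8, -0.0, -0.3]
opening: 0.0554
```

Run:
```python
from h import *
s=viewer.camera('side');t=viewer.camera('top')
o=status.get_obs();print(o['ee_pos'],o['tcp_rot'],o['opening'],o['wrist_force'])
S=6
I=cv2.resize(s[250:360,230:340],None,fx=S,fy=S,interpolation=cv2.INTER_CUBIC)
c=(.477,-.352)
for r,z in((.0145,.11),(.0145,.088),(.09,.003)): cv2.polylines(I,[np.round((proj('side',ring(r,z,c))-[230,250]+.5)*S-.5).astype(int)],True,(0,255,0),1)
cv2.imwrite('pics/o14.png',I[:600])
```

```text
[ 0.477171   -0.35044593  0.30811029] [-1.79990998e+02 -9.60228893e-03  9.00536250e+01] 0.05557560436176953 [0.73356401 0.38321659 0.38862869]
```

View pics/o14.png

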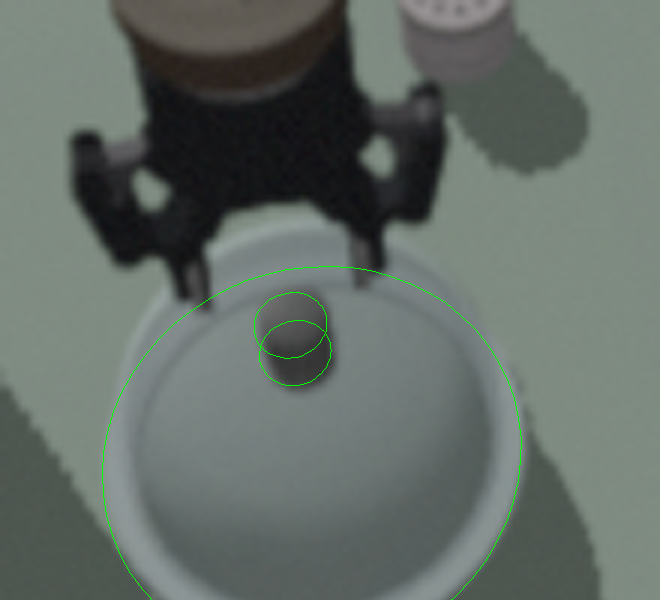

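The knob at (294,340) matches the estimate within about 2 mm and lies between the fingers. Descending 5 cm and gripping.

Call:
move_arm --commands '[{"claw": 0.2,"travel": [-0.1,0.1,1.5],"turn": 0},{"claw": 0.2,"travel": [0,0,1.8],"turn": 0},{"claw": 0.2,"travel": [0,0,1.2],"turn": 0},{"claw": 0.2,"travel": [0,0,0.4],"turn": 0},{"claw": 0.2,"travel": [0,0,0],"turn": 0}]'

```text
time: 29.75
ee_pos: [0.478, -0.3519, 0.2583]
tcp_rot: [-180.0, -0.0, 90.0]
wrist_force: [-0.6, -0.6, 1.5]
opening: 0.0512
```

Call:
move_arm --commands '[{"claw": 0.1,"travel": [0,0,0],"turn": 0},{"claw": 0,"travel": [0,0,0],"turn": 0}]'

```text
time: 29.92
ee_pos: [0.4783, -0.3523, 0.2599]
tcp_rot: [179.9, 0.1, 90.0]
wrist_force: [-0.6, -0.6, 0.5]
opening: 0.0427
```

Call:
move_arm --commands '[{"claw": -0.3,"travel": [0,0,0.1],"turn": 0},{"claw": -0.6,"travel": [0,0,0],"turn": 0},{"claw": -0.7,"travel": [0,0,0],"turn": 0},{"claw": -0.7,"travel": [0,0,0],"turn": 0},{"claw": -0.7,"travel": [0,0,0],"turn": 0}]' --squeeze 60

```text
time: 30.33
ee_pos: [0.4783, -0.3523, 0.2589]
tcp_rot: [179.9, 0.1, 90.0]
wrist_force: [0.3, -0.3, 5.4]
opening: 0.0271
```

Call:
move_arm --commands '[{"claw": -0.7,"travel": [0,0,-0.5],"turn": 0},{"claw": -0.7,"travel": [0,0,-2],"turn": 0},{"claw": -0.7,"travel": [0,0,-3],"turn": 0},{"claw": -0.7,"travel": [0,0,-3],"turn": 0},{"claw": -0.7,"travel": [0,0,-3],"turn": 0}]'

```text
time: 30.75
ee_pos: [0.4778, -0.3519, 0.3734]
tcp_rot: [-179.9, -0.1, 90.0]
wrist_force: [0.1, 0.1, -4.5]
opening: 0.0271
```

Call:
move_arm --commands '[{"claw": -0.7,"travel": [0,0,-2],"turn": 0},{"claw": -0.7,"travel": [0.5,0,-0.5],"turn": 0},{"claw": -0.7,"travel": [1,0,0],"turn": 0},{"claw": -0.7,"travel": [2,0,0],"turn": 0},{"claw": -0.7,"travel": [3,0,0],"turn": 0}]'

```text
time: 31.17
ee_pos: [0.4779, -0.287, 0.3947]
tcp_rot: [-179.8, -0.1, 89.9]
wrist_force: [1.1, 0.4, -3.8]
opening: 0.0269
```

Run:
```python
from h import *
s=viewer.camera('side')
o=status.get_obs();print(o['ee_pos'],o['tcp_rot'],o['opening'],o['wrist_force'])
crop('side','pics/s15.png',200,180,160,140,5,s)
```

```text
[ 0.4777377  -0.28220769  0.39543718] [-179.81860862   -0.26857577   90.04275434] 0.02695776777482127 [ 4.15353235  3.02832457 -1.95208254]
```

View pics/s15.png

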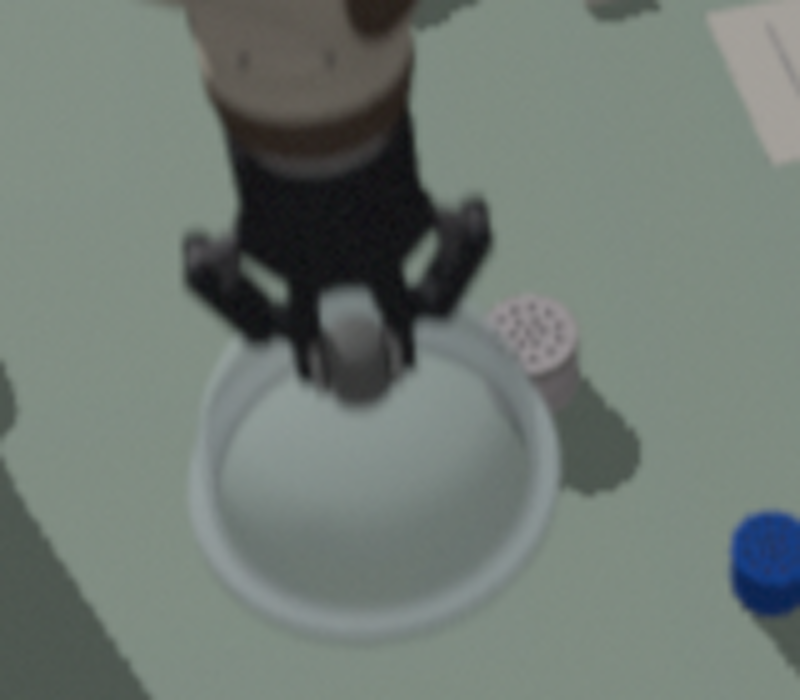

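The lid is lifted level and held by the knob at (360,350). Traversing.

Call:
move_arm --commands '[{"claw": -0.7,"travel": [2,0,0],"turn": 0},{"claw": -0.7,"travel": [3,0.1,0],"turn": 0},{"claw": -0.7,"travel": [3,0.1,0],"turn": 0},{"claw": -0.7,"travel": [3,0.1,0],"turn": 0},{"claw": -0.7,"travel": [3,0.1,0],"turn": 0}]'

```text
time: 31.63
ee_pos: [0.4814, -0.1451, 0.3952]
tcp_rot: [-179.8, -0.1, 90.0]
wrist_force: [-0.4, 0.3, -3.1]
opening: 0.0274
```

Call:
move_arm --commands '[{"claw": -0.7,"travel": [3,0.1,0],"turn": 0},{"claw": -0.7,"travel": [3,0.1,0],"turn": 0},{"claw": -0.7,"travel": [3,0.1,0],"turn": 0},{"claw": -0.7,"travel": [3,0.1,0],"turn": 0},{"claw": -0.7,"travel": [3,0.1,0],"turn": 0}]'

```text
time: 32.05
ee_pos: [0.4862, 0.0049, 0.3954]
tcp_rot: [-179.8, -0.0, 90.0]
wrist_force: [1.5, -0.4, -3.8]
opening: 0.027
```

Call:
move_arm --commands '[{"claw": -0.7,"travel": [3,0.1,0],"turn": 0},{"claw": -0.7,"travel": [3,0,0],"turn": 0},{"claw": -0.7,"travel": [3,0,0],"turn": 0},{"claw": -0.7,"travel": [3,0,0],"turn": 0},{"claw": -0.7,"travel": [3,0,0],"turn": 0}]'

```text
time: 32.47
ee_pos: [0.487, 0.1548, 0.3953]
tcp_rot: [-179.8, 0.0, 90.0]
wrist_force: [0.8, -0.2, -3.8]
opening: 0.0271
```

Call:
move_arm --commands '[{"claw": -0.7,"travel": [3,0,0],"turn": 0},{"claw": -0.7,"travel": [3,0,0],"turn": 0},{"claw": -0.7,"travel": [2,0,0],"turn": 0},{"claw": -0.7,"travel": [1,0,0],"turn": 0},{"claw": -0.7,"travel": [0,0,0],"turn": 0}]'

```text
time: 32.88
ee_pos: [0.4872, 0.2448, 0.3953]
tcp_rot: [-179.8, 0.1, 90.2]
wrist_force: [-0.8, -0.5, -4.5]
opening: 0.0274
```

Call:
move_arm --commands '[{"claw": -0.7,"travel": [1.5,0,0],"turn": 0},{"claw": -0.7,"travel": [2.5,0,0],"turn": 0},{"claw": -0.7,"travel": [2.5,0,0],"turn": 0},{"claw": -0.7,"travel": [1.2,0.1,0],"turn": 0},{"claw": -0.7,"travel": [0.4,0,0],"turn": 0}]'

```text
time: 33.3
ee_pos: [0.489, 0.325, 0.3966]
tcp_rot: [-179.9, 0.0, 90.1]
wrist_force: [0.4, 0.3, -4.0]
opening: 0.0272
```

Call:
move_arm --commands '[{"claw": -0.7,"travel": [0,0,0],"turn": 0},{"claw": -0.7,"travel": [0,0,0],"turn": 0}]'

```text
time: 33.47
ee_pos: [0.4891, 0.3231, 0.3974]
tcp_rot: [-180.0, 0.0, 90.0]
wrist_force: [0.5, 0.1, -3.6]
opening: 0.0274
```

Run:
```python
from h import *
s=viewer.camera('side');t=viewer.camera('top')
o=status.get_obs();print(o['ee_pos'],o['tcp_rot'],o['opening'],o['wrist_force'])
crop('side','pics/s16.png',190,60,150,130,5,s)
e=o['ee_pos']; zb=e[2]-.2589
S=5
for n,(x,y,w,h) in (('top',(170,190,120,120)),('side',(190,60,150,130))):
    im=t if n=='top' else s
    I=cv2.resize(im[y:y+h,x:x+w],None,fx=S,fy=S,interpolation=cv2.INTER_CUBIC)
    for r,z,c,col in((.09,zb,e,(0,255,0)),(.09,.06,(.4884,.326),(0,0,255))): cv2.polylines(I,[np.round((proj(n,ring(r,z,c))-[x,y]+.5)*S-.5).astype(int)],True,col,1)
    cv2.imwrite(f'pics/o16{n}.png',I[:600])
```

```text
[0.48913414 0.32280359 0.39780994] [1.79998423e+02 1.52598161e-02 8.99427509e+01] 0.027387512229949444 [-0.05942463  0.51088267 -3.26062958]
```

View pics/o16side.png

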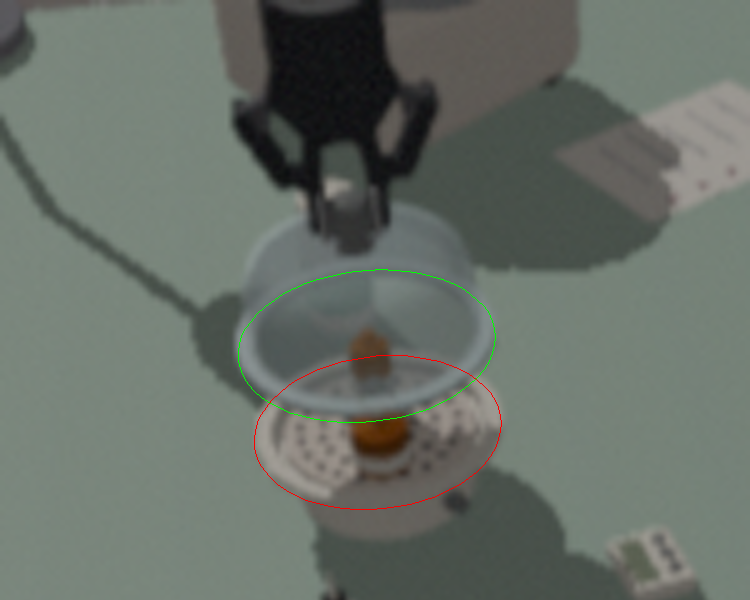

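View pics/o16top.png

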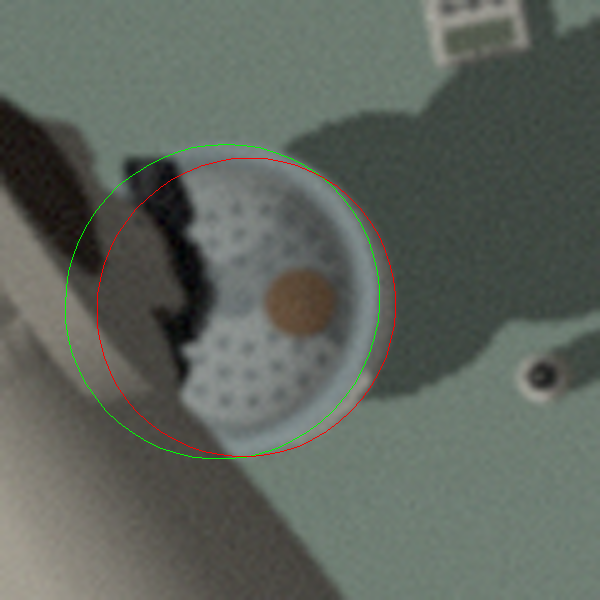

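The lid is centred within about 2–3 mm and clears the bottles. Correcting y by +3 mm and lowering 7.5 cm.

Call:
move_arm --commands '[{"claw": -0.7,"travel": [0.3,0,0.6],"turn": 0},{"claw": -0.7,"travel": [0,0,1.2],"turn": 0},{"claw": -0.7,"travel": [0,0,1.5],"turn": 0},{"claw": -0.7,"travel": [0,0,1.5],"turn": 0},{"claw": -0.7,"travel": [0,0,1.0],"turn": 0}]'

```text
time: 33.98
ee_pos: [0.489, 0.3263, 0.3379]
tcp_rot: [-179.9, 0.0, 90.0]
wrist_force: [-0.2, -0.0, -3.3]
opening: 0.0272
```

Call:
move_arm --commands '[{"claw": -0.7,"travel": [0,0,0.5],"turn": 0},{"claw": -0.7,"travel": [0,0,0.3],"turn": 0},{"claw": -0.7,"travel": [0,0,0],"turn": 0},{"claw": -0.7,"travel": [0,0,0],"turn": 0}]'

```text
time: 34.32
ee_pos: [0.4891, 0.3268, 0.3323]
tcp_rot: [180.0, -0.0, 90.0]
wrist_force: [1.1, 0.0, -3.3]
opening: 0.027
```

Run:
```python
from h import *
s=viewer.camera('side')
o=status.get_obs();print(o['ee_pos'],o['tcp_rot'],o['opening'],o['wrist_force'])
crop('side','pics/s17.png',200,90,130,100,6,s)
```

```text
[0.4891602  0.32688777 0.33253871] [ 1.79941668e+02 -3.80722160e-02  8.99991549e+01] 0.026547750455700108 [-0.15248921 -0.59101897 -3.33021601]
```

View pics/s17.png

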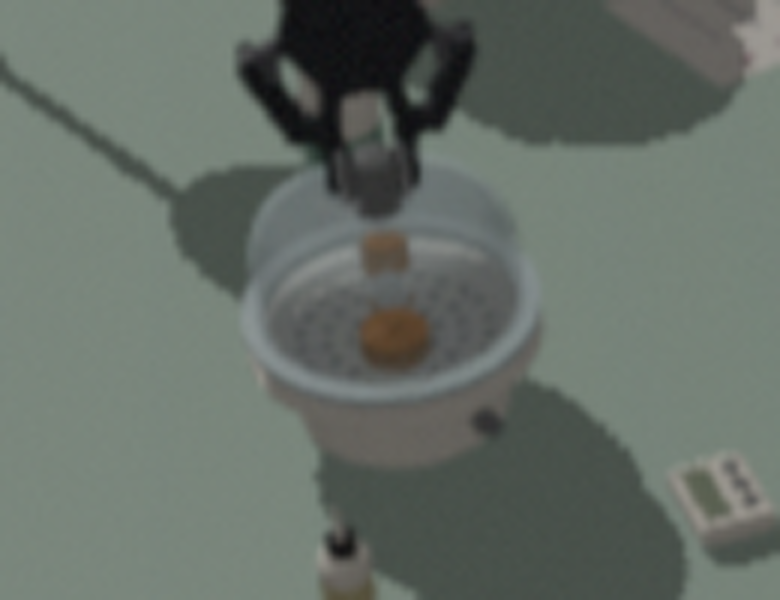

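The lid is level and about 13 mm above the flange, lined up with it. Final lowering in small steps.

Call:
move_arm --commands '[{"claw": -0.7,"travel": [-0.1,0,0.4],"turn": 0},{"claw": -0.7,"travel": [0,0,0.4],"turn": 0},{"claw": -0.7,"travel": [0,0,0.2],"turn": 0},{"claw": -0.7,"travel": [0,0,0.1],"turn": 0},{"claw": -0.7,"travel": [0,0,0],"turn": 0}]'

```text
time: 34.78
ee_pos: [0.489, 0.3258, 0.3202]
tcp_rot: [-180.0, 0.0, 90.0]
wrist_force: [0.1, 0.2, -3.1]
opening: 0.0271
```

Call:
move_arm --commands '[{"claw": -0.7,"travel": [0,0,0.1],"turn": 0},{"claw": -0.7,"travel": [0,0,0],"turn": 0},{"claw": -0.7,"travel": [0,0,0],"turn": 0}]'

```text
time: 35.03
ee_pos: [0.489, 0.3259, 0.3197]
tcp_rot: [180.0, -0.0, 90.0]
wrist_force: [0.5, -0.5, -2.6]
opening: 0.0268
```

Call:
move_arm --commands '[{"claw": -0.7,"travel": [0,0,0.1],"turn": 0},{"claw": -0.7,"travel": [0,0,0],"turn": 0},{"claw": -0.7,"travel": [0,0,0],"turn": 0}]'

```text
time: 35.28
ee_pos: [0.489, 0.3259, 0.3189]
tcp_rot: [180.0, -0.0, 90.0]
wrist_force: [0.0, -0.0, -1.3]
opening: 0.027
```

Call:
move_arm --commands '[{"claw": -0.7,"travel": [0,0,0.1],"turn": 0},{"claw": -0.7,"travel": [0,0,0],"turn": 0},{"claw": -0.7,"travel": [0,0,0],"turn": 0}]'

```text
time: 35.53
ee_pos: [0.4889, 0.3258, 0.3189]
tcp_rot: [179.9, -0.0, 90.0]
wrist_force: [-2.8, -0.5, 5.4]
opening: 0.0271
```

Seated (+5.4 N). Release and back off.

Call:
move_arm --commands '[{"claw": -0.3,"travel": [0,0,0],"turn": 0},{"claw": 0.1,"travel": [0,0,0],"turn": 0},{"claw": 0.3,"travel": [0,0,0],"turn": 0},{"claw": 0.3,"travel": [0,0,0],"turn": 0},{"claw": 0.3,"travel": [0,0,-1],"turn": 0}]'

```text
time: 35.95
ee_pos: [0.4888, 0.3257, 0.326]
tcp_rot: [-179.9, 0.1, 90.0]
wrist_force: [0.4, 0.7, 0.2]
opening: 0.0554
```

Call:
move_arm --commands '[{"claw": 0.3,"travel": [0,0,-2],"turn": 0},{"claw": 0.3,"travel": [0,0,-3],"turn": 0},{"claw": 0.3,"travel": [0,0,-1.5],"turn": 0},{"claw": 0.3,"travel": [-3.5,0,0],"turn": 0},{"claw": 0.3,"travel": [-3.9,0,0],"turn": 0}]'

```text
time: 36.37
ee_pos: [0.489, 0.2525, 0.3941]
tcp_rot: [179.9, -0.1, 90.2]
wrist_force: [-0.8, -1.1, 0.4]
opening: 0.0558
```

Call:
move_arm --commands '[{"claw": 0.3,"travel": [-3.9,0,0],"turn": 0},{"claw": 0.3,"travel": [-3.9,0,0],"turn": 0},{"claw": 0.3,"travel": [-3.9,0,0],"turn": 0},{"claw": 0.3,"travel": [-3.9,0,0],"turn": 0},{"claw": 0.3,"travel": [-3.9,0,0],"turn": 0}]'

```text
time: 36.78
ee_pos: [0.4885, 0.0551, 0.3937]
tcp_rot: [179.9, -0.0, 90.0]
wrist_force: [0.5, -0.5, 0.6]
opening: 0.0552
```

Call:
move_arm --commands '[{"claw": 0.3,"travel": [-3.9,0,0],"turn": 0},{"claw": 0.3,"travel": [-3.9,0,0],"turn": 0},{"claw": 0.3,"travel": [-3.9,0,0],"turn": 0},{"claw": 0.3,"travel": [-3,0,0],"turn": 0},{"claw": 0.3,"travel": [0,0,0],"turn": 0}]'

```text
time: 37.2
ee_pos: [0.4887, -0.0943, 0.3934]
tcp_rot: [180.0, 0.1, 89.8]
wrist_force: [0.3, 1.5, -0.5]
opening: 0.0558
```

Run:
```python
from h import *
s=viewer.camera('side');t=viewer.camera('top')
o=status.get_obs();print(o['time'],o['ee_pos'],o['opening'],o['wrist_force'])
S=5;c=(.4884,.326)
for n,(x,y,w,h) in (('top',(165,190,120,120)),('side',(190,70,150,120))):
    im=t if n=='top' else s
    I=cv2.resize(im[y:y+h,x:x+w],None,fx=S,fy=S,interpolation=cv2.INTER_CUBIC)
    for r,z,col in((.09,.063,(0,255,0)),(.0145,.17,(0,255,0)),(.0145,.148,(0,255,0))): cv2.polylines(I,[np.round((proj(n,ring(r,z,c))-[x,y]+.5)*S-.5).astype(int)],True,col,1)
    cv2.imwrite(f'pics/o18{n}.png',I)
cv2.imwrite('pics/top18.png',t)
```

```text
37.3 [ 0.48889082 -0.09115479  0.39332566] 0.055436187287433505 [-0.444127   -0.44851183 -0.55358011]
```

View pics/o18side.png

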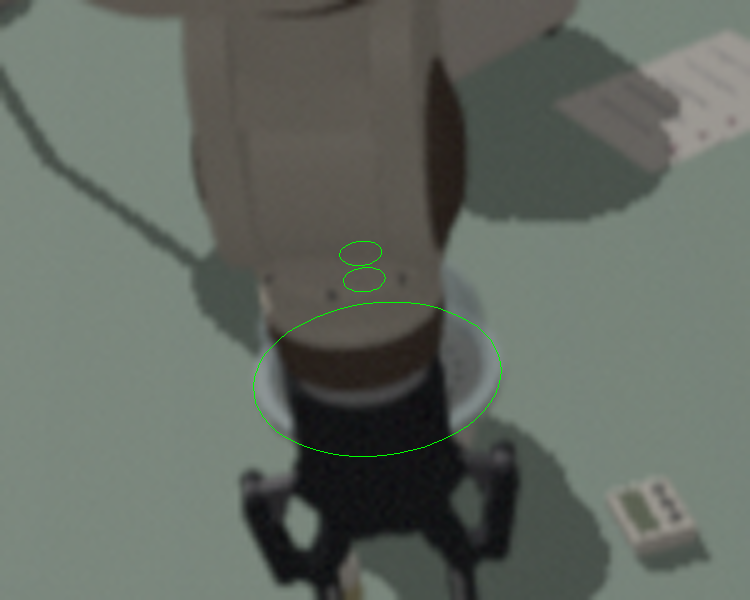

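View pics/o18top.png

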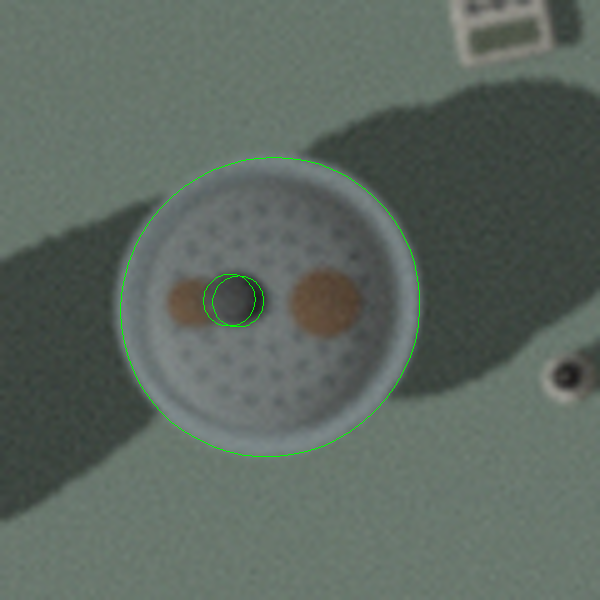

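View pics/top18.png

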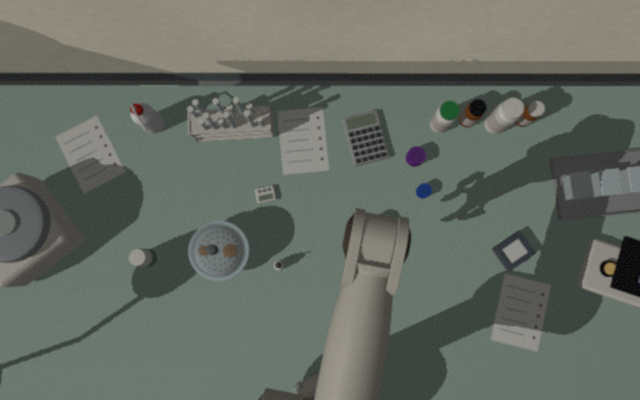

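The lid coincides with the predicted flange ring in the top view, with its knob at about (235,300). Both bottles are visible inside, and nothing else has moved. Handing in.

Call:
move_arm --commands '[{"claw": 0.3,"travel": [0,0,0],"turn": 0},{"claw": 0.3,"travel": [0,0,0],"turn": 0}]'

```text
time: 37.47
ee_pos: [0.4891, -0.0892, 0.393]
tcp_rot: [180.0, -0.0, 90.1]
wrist_force: [0.2, -0.3, -0.4]
opening: 0.0556
```

```bash
python3 -c "
from workcell import bot
print(bot.job_done())"
```

```text
the job is handed in; nothing more can be done
None
```

The desiccator is packed and closed, and the job was handed in at about 37.5 s of the 125 s limit; no verdict was reported. I put the smaller silver tin in the well, the plate on its ledge, the tall and low bottles about 36 mm either side of the knob, and the lid on last. The plate, bottles and lid were each lowered until the wrist force showed contact before release. For the canister no contact force showed, so I released it at about its computed floor height.

**Last checks:** In the final top view the lid's rim and knob lie within about 1–2 mm of the base's axis, with both bottles showing through the lid. The oil bottle and timer look where they were. The wrist force was near zero with the gripper clear.

**What those checks did not confirm:**
- **Side view:** the arm hid most of the lid in the last side picture, so its flatness rests on the seating height and contact force. The seating height matched the 60 mm flange.
- **Camera disagreement:** on the bench and while carried, the lid's rim stood about 2 pixels (some 3–5 mm) higher in the side view than predicted. I took this as a calibration or outline effect, since the top view and the contact height agreed.

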